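# Fold down the ratchet-propped drawing board at the microscope bench

## Task

The small drawing board by the microscopes is propped up on its ratchet. Fold it flat: raise it by its bar handle through the remaining notches and past the top one, just up to where the rubber end stop begins to resist, so that the pawl lets go, then lower it gently until it lies fully flat and let go. Do not strain it against the ratchet or the end stop, do not let it drop, and leave the slide box, the jar and the dish where they stand.

Things in the scene. Friction and masses are not known exactly. Their poses are not given: they have to be found in the camera images.
- stand: Fixed wooden base of the drawing board, 225 x 360 x 12 mm. Its origin lies on the bench under the middle of the board's hinge; its x axis points from the board's handle side to the hinge side, its y axis runs along the hinge, z up. The hinge axis is parallel to y, 45 mm above the origin.
- board (a joint): Hinge angle of the board (rad): 0 flat and level, positive with the handle side raised. It rests in one of five notches 0.14 rad apart, the lowest at 0.25 to 0.41, the top one at 0.81 to 0.97: from a notch it lifts freely but cannot go down. The rubber end stop is met between 1.00 and 1.17, differently on each stand, only 0.01 to 0.03 above where the pawl lets go. The hinge is damped.
- board_mid (a point): Middle of the top face of the drawing board: a plywood plate 205 x 300 x 12 mm (0.55 to 0.9 kg with its fittings) with a sheet of paper, reaching from 10 to 215 mm from the hinge axis, which lies half-way through its thickness.
- handle (a point): Middle of the handle, a round steel bar 12 mm thick, 140 mm long between two 10 mm side rods, parallel to the board's free edge, in the plane of the board, 275 mm from the hinge axis, 60 mm beyond the board's edge: fingers can straddle it from above, and it may turn between them. Board flat: 45 mm above bare bench. Holding the board up takes 2 to 6 N here; the end stop is a steep rise in force.
- quadrant (a point): Toothed aluminium quarter-circle plate, 100 mm radius, fixed to the board's side at stand y = +163 mm and centred on the hinge axis; the pawl rides on its teeth. The clicks hardly add to the lifting force.
- ratchet_post: Steel post 150 mm high beside the hinge end of the board (origin under its foot, at stand x -30, y +196 mm). Its head carries a weighted tumbler pawl and the rubber end stop. Lifted past the top notch, the pawl tips over and stays away while the board goes down; lying flat sets it again. It may be loaded with 50 N at most: about 17 N at the handle beyond the board's weight.
- slide_box_mid (a point): Bystander: centre of a wooden slide box, 100 x 85 x 28 mm, loose on the bench.
- stain_jar_mid (a point): Bystander: centre of an amber jar, 56 mm across, 85 mm high, loose on the bench.
- dish_mid (a point): Bystander: centre of a flat round dish, 86 mm across, 14 mm high, loose on the bench.

How it is judged:
By the outcome, as a careful person would: the job done as asked, in the order asked, and still so for the second after the job is handed in, with the robot touching nothing.
It also fails if it takes over 67 s, if anything falls off the work surface, if the arm or the gripper's body presses on something with over 40 N, if the wrist force passes 120 N, or if a joint passes its speed limit or range.

## Robot

A 6-joint arm with a two-finger parallel gripper is mounted at the origin on the work surface. World frame = base frame: x ahead of the robot, y to its left, z up, the work surface at z = 0. Lengths are in m, angles in degrees, forces in N, time in s.
With the tool pointing down it reaches from about 0.35 to 0.875 m from the base axis. Payload 4.2 kg.
Tool frame: the origin (TCP) lies midway between the tips of the shut fingers; the grasp point (between the pads) lies 19 mm behind it (hold_point_z is the z of the grasp point in the tool frame, in m); z points along the fingers, y is the direction in which the jaws open and shut (so a half turn about z gives the same grasp; the last joint's range is limited). The gripper opens to 87 mm and grips with 3 to 60 N. Pads are 19 mm wide; open, the fingers measure 117 mm over their backs; the gripper's body (75 mm by 190 mm) begins 51 mm behind the grasp point.
Start: joints at [86.666, 22.042, 0.453, 0, -68.411, -14.817], TCP at [0.195, 0.594, 0.197] pointing down, gripper open.
Joint ranges: [-179.83, 179.83], [-69.29, 118.12], [-61.27, 80.66], [-181.25, 117.63], [-171.15, -9.14], [-177.46, 177.46]. Speed limits (degrees/s): [159.86, 159.86, 180, 180, 180, 180].

## Interface

Orientations are given as a 3x3 rotation matrix whose columns are the frame's x, y, z axes.
In Python, from station import * gives the robot as it stands. The module is installed in compiled form; this text tells all that it offers.
- The arm moves only by the tool jog_arm, never from a script. Its argument "moves" is a list of rows, each a list of 7 numbers: the closure, from -1 (fully open) to 1 (shut), then the shift along the tool's x, y, z in m, then the turn, a rotation vector about the tool's x, y, z in rad. In form: [[gripper, x, y, z, wx, wy, wz], ...]. A call has exactly 10 rows; each row is the pose to reach, as a shift and turn from the pose commanded when the call began, along the tool's axes at that moment; what a row does not reach only later rows make up. A row lasts 1/12 s, in which the tool goes at most 41.7 mm and 7.16 degrees, less where a joint would pass 70% of its speed; a pose out of reach is approached as far as the arm can. A call with a gripper value outside its range is refused whole. The fingers move at their own pace and stop on an object; the grip force is fixed at half the most. Time passes only in rows, so rows that repeat a pose let the fingers close, or fill a call up. It gives the time, the measured TCP pose, the force and the opening at its end, in the units of the state.
- sense(): the state, without advancing time (a new reading comes with each control period).
- capture(name): name is "scene" or "top"; returns a dict with "frame" (400x640x3 uint8, red, green, blue), "fov_y" (degrees; the focal length in pixels is half the picture's height over the tangent of half this angle, whatever the lens; pixels are square), "cx", "cy" (the principal point, pixels), "world_from_camera" (4x4, takes a point from camera to world coordinates). Camera axes: x right, y down, z forward; pixel columns grow to the right and rows downward; lengths in m; the calibration is good to about 2 mm. A picture is of the moment at which its call begins. There is no depth.
- finish_job(): hands the job in, once; it reports no verdict.
The state is a dict: "time_s": time; "joints": joint angles; "joint_velocities": joint speeds; "effort": joint torques, N m; "tcp_pos": TCP position; "ee_rot": TCP orientation; "wrist_force": force on the tool from outside, world axes, zero at the start; "moment": the same for the moment, N m; "gripper_width": opening from 0.0 (shut) to 1.0 (fully open).
Only numpy, scipy, OpenCV 4.12 (cv2) and the standard library are available. Lean on these libraries where they do the work, as an engineer would, in place of code of your own. Each camera call takes 0.05 s, during which the arm holds its last target.

## Working session

There is one attempt and no reset: what is moved stays moved. The work goes in short steps, Python scripts to look and compute and a tool call to move; the robot and the scene stay as the last step left them, time stands still between calls to the robot, and variables do not carry over. Pictures are saved under pics/ and viewed, and the job is handed in when it is done.

Besides the shell and the picture viewer there is one more tool, called as name([rows], argument=value, ...), one row to a line, values as JSON. jog_arm: Moves the arm, as the interface text tells. Its arguments: {"type":"object","properties":{"moves":{"type":"array"}},"required":["moves"]}

```bash
mkdir -p pics; python3 - <<'E'
from station import *
import cv2,json,numpy as np
for n in ("scene","top"):
    c=capture(n); cv2.imwrite(f"pics/{n}0.png",c["frame"][:,:,::-1])
    print(n,c["fov_y"],c["cx"],c["cy"],np.round(c["world_from_camera"],4).tolist())
s=sense();print(s)
E
```

```text
scene 52.4982985919876 314.75466123886673 203.30778790782193 [[0.3479, 0.7379, -0.5784, 1.2192], [0.9375, -0.2711, 0.218, -0.2253], [0.004, -0.6181, -0.7861, 0.9547], [0.0, 0.0, 0.0, 1.0]]
top 52.34617780052563 318.20622780808543 194.02365480393178 [[0.0064, -0.9968, 0.0802, 0.5188], [-0.9996, -0.0085, -0.026, 0.0107], [0.0265, -0.08, -0.9964, 1.2547], [0.0, 0.0, 0.0, 1.0]]
{'time_s': 0.1, 'joints': array([ 8.66652348e+01,  2.20869603e+01,  3.86647629e-01, -2.50379150e-02,
       -6.84112149e+01, -1.48161421e+01]), 'joint_velocities': array([ 0.04120629, -0.10307854,  0.23712508,  0.03839844, -0.09566457,
        0.0274223 ]), 'effort': array([-2.33547980e-04, -3.91693640e+01,  1.87933230e+01,  4.23195899e+00,
        1.34301768e-02, -7.97368648e-05]), 'tcp_pos': array([0.19450839, 0.59333446, 0.19555683]), 'ee_rot': array([[ 9.50189123e-01, -3.11673485e-01, -5.18877150e-04],
       [-3.11673899e-01, -9.50187190e-01, -1.91955820e-03],
       [ 1.05244971e-04,  1.98566378e-03, -9.99998023e-01]]), 'wrist_force': array([-0.09194879,  0.04898973,  0.94920535]), 'moment': array([-0.06679198,  0.00427021, -0.02184734]), 'gripper_width': 1.0008448615675143}
```

View pics/scene0.png

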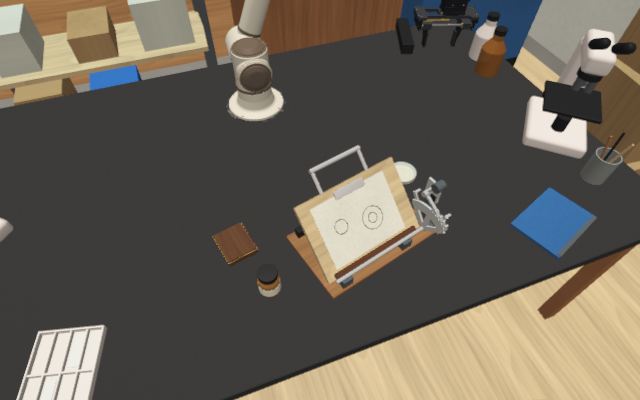

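View pics/top0.png

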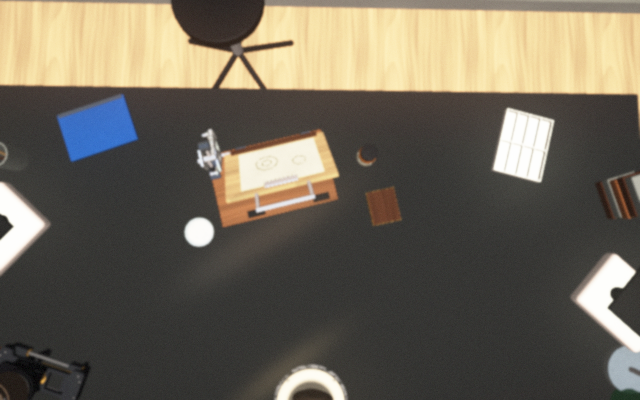

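```bash
python3 - <<'E'
import cv2
a=cv2.imread("pics/scene0.png")[135:300,270:470]; cv2.imwrite("pics/sc.png",cv2.resize(a,None,fx=4,fy=3.6 and 4,interpolation=cv2.INTER_CUBIC)[:600])
a=cv2.imread("pics/top0.png")[115:255,170:370]; cv2.imwrite("pics/tc.png",cv2.resize(a,None,fx=4,fy=4,interpolation=cv2.INTER_CUBIC))
E
```

```text
(no output)
```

View pics/sc.png

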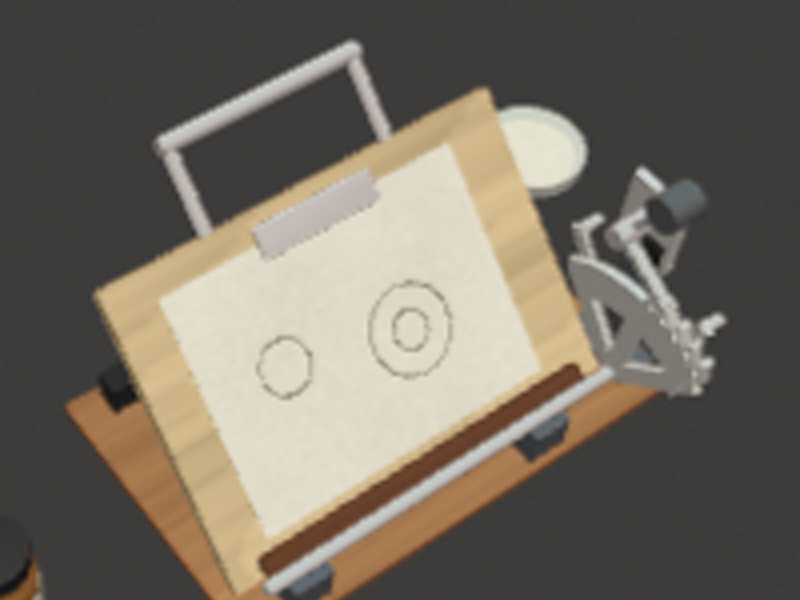

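View pics/tc.png

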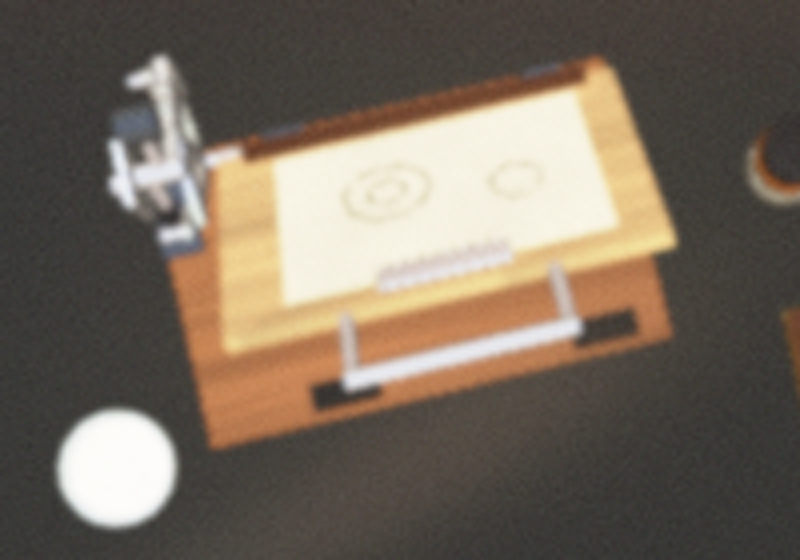

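```bash
cat > h.py <<'E'
import numpy as np
def proj(c,P):
    T=np.linalg.inv(c["world_from_camera"]);q=T[:3,:3]@np.asarray(P)+T[:3,3]
    f=c["frame"].shape[0]/2/np.tan(np.radians(c["fov_y"]/2))
    return np.array([c["cx"]+f*q[0]/q[2],c["cy"]+f*q[1]/q[2]])
def w(p,l): # stand->world
    x,y,a=p[:3];return np.array([x+np.cos(a)*l[0]-np.sin(a)*l[1],y+np.sin(a)*l[0]+np.cos(a)*l[1],l[2]])
def bd(p,th,r,y,n=0):
    return w(p,[-r*np.cos(th)+n*np.sin(th),y,.045+r*np.sin(th)+n*np.cos(th)])
E
python3 - <<'E'
from station import *
from h import *
from scipy.optimize import least_squares
S=capture("scene");T=capture("top")
def res(v,full=False):
    p=v[:3];th=v[3];hl=v[4];sx=v[5]
    o=[(S,bd(p,th,.275,-hl),(310.5,170.75)),(S,bd(p,th,.275,hl),(358,147)),
     (S,bd(p,th,.215,-.15,.006),(294.5,208.25)),(S,bd(p,th,.215,.15,.006),(392.5,157.5)),
     (S,w(p,[-sx,-.18,.012]),(287,236.75)),
     (T,bd(p,th,.275,hl),(257,210.5)),(T,bd(p,th,.275,-hl),(315,197)),
     (T,bd(p,th,.215,.15,.006),(227,202.5)),(T,bd(p,th,.215,-.15,.006),(338.75,175.75)),
     (T,w(p,[-sx,.18,.012]),(223,226.75)),(T,w(p,[-sx,-.18,.012]),(338,198.75))]
    return np.concatenate([proj(c,P)-np.array(u) for c,P,u in o])
r=least_squares(res,[.7,.1,.2,.6,.075,.2])
print(r.x.round(4));print(r.fun.reshape(-1,2).round(1).tolist())
v=r.x
print("handle",bd(v,v[3],.275,0),[bd(v,v[3],.275,s) for s in(-.07,.07)], "flat",bd(v,0,.275,0),"top",bd(v,1.1,.275,0))
def back(c,u,z):
    f=200/np.tan(np.radians(c["fov_y"]/2));M=c["world_from_camera"]
    d=M[:3,:3]@np.array([(u[0]-c["cx"])/f,(u[1]-c["cy"])/f,1]);return M[:3,3]+d*(z-M[2,3])/d[2]
print("dish",back(T,(199,232),.014),"box",back(T,(383,206),.028),"jar",back(T,(367,153),.085))
E
```

```text
[0.7709 0.1233 0.2397 0.7175 0.0742 0.2081]
[[0.3, 0.8], [0.9, 0.7], [1.3, -1.0], [-0.5, -0.5], [-8.0, 3.0], [-3.4, 2.6], [-4.0, 2.6], [-4.3, -0.6], [-4.2, 0.0], [5.8, -2.9], [6.0, -2.1]]
handle [0.56961595 0.07414553 0.22581757] [array([0.586235  , 0.00614695, 0.22581757]), array([0.55299691, 0.14214411, 0.22581757])] flat [0.50375017 0.05804775 0.045     ] top [0.64971502 0.09372197 0.29008202]
dish [0.50077866 0.33703367 0.014     ] box [ 0.58277403 -0.21791876  0.028     ] jar [ 0.73421835 -0.16139517  0.085     ]
```

```bash
cat > fit.py <<'E'
from station import *
from h import *
from scipy.optimize import least_squares
S=capture("scene");T=capture("top")
def res(v,full=False):
    p=v[:3];th=v[3];hl=v[4];sx=v[5];sy=v[6]
    o=[(S,bd(p,th,.275,-hl),(310.5,170.75)),(S,bd(p,th,.275,hl),(358,147)),
     (S,bd(p,th,.215,-.15,.006),(294.5,208.25)),(S,bd(p,th,.215,.15,.006),(392.5,157.5)),
     (S,w(p,[-sx,-.18+sy,.012]),(287,236.75)),
     (T,bd(p,th,.275,hl),(257,210.5)),(T,bd(p,th,.275,-hl),(315,197)),
     (T,bd(p,th,.215,.15,.006),(227,202.5)),(T,bd(p,th,.215,-.15,.006),(338.75,175.75)),
     (T,w(p,[-sx,.18+sy,.012]),(223,226.75)),(T,w(p,[-sx,-.18+sy,.012]),(338,198.75))]
    return np.concatenate([proj(c,P)-np.array(u) for c,P,u in o])
r=least_squares(res,[.7,.1,.2,.6,.075,.2,0])
print(r.x.round(4));print(r.fun.reshape(-1,2).round(1).tolist())
v=r.x
print("handle",bd(v,v[3],.275,0),[bd(v,v[3],.275,s) for s in(-.07,.07)], "flat",bd(v,0,.275,0),"top",bd(v,1.1,.275,0))
def back(c,u,z):
    f=200/np.tan(np.radians(c["fov_y"]/2));M=c["world_from_camera"]
    d=M[:3,:3]@np.array([(u[0]-c["cx"])/f,(u[1]-c["cy"])/f,1]);return M[:3,3]+d*(z-M[2,3])/d[2]
print("dish",back(T,(199,232),.014),"box",back(T,(383,206),.028),"jar",back(T,(367,153),.085))
s=sense();print(s["tcp_pos"],s["ee_rot"],s["wrist_force"],s["time_s"])
E
python3 fit.py
```

```text
[0.7681 0.1156 0.2462 0.7592 0.0735 0.2047 0.0291]
[[-1.5, 0.6], [-0.9, 0.3], [-1.0, -0.4], [-2.3, -0.9], [-1.5, -0.6], [-0.6, 0.6], [-1.4, 0.3], [-1.9, -1.7], [-1.3, -1.9], [-0.8, -0.5], [-0.6, -0.5]]
handle [0.57465526 0.0669487  0.23428931] [array([ 0.59171295, -0.00094118,  0.23428931]), array([0.55759757, 0.13483857, 0.23428931])] flat [0.50141734 0.04854729 0.045     ] top [0.64714884 0.08516309 0.29008202]
dish [0.50077866 0.33703367 0.014     ] box [ 0.58277403 -0.21791876  0.028     ] jar [ 0.73421835 -0.16139517  0.085     ]
[0.19461869 0.59370776 0.19618249] [[ 9.50232202e-01 -3.11542509e-01 -1.65445041e-04]
 [-3.11542547e-01 -9.50231951e-01 -6.92644483e-04]
 [ 5.85770354e-05  7.09716262e-04 -9.99999746e-01]] [ 0.13872789  0.28454699 -0.11123274] 0.3
```

jog_arm([
  [-1, 0, 0, -0.04, 0, 0, 0.1],
  [-1, 0.03, 0.022, -0.08, 0, 0, 0.2],
  [-1, 0.06, 0.044, -0.094, 0, 0, 0.3],
  [-1, 0.09, 0.065, -0.094, 0, 0, 0.4],
  [-1, 0.12, 0.087, -0.094, 0, 0, 0.5],
  [-1, 0.15, 0.109, -0.094, 0, 0, 0.6],
  [-1, 0.18, 0.131, -0.094, 0, 0, 0.7],
  [-1, 0.21, 0.153, -0.094, 0, 0, 0.8],
  [-1, 0.24, 0.174, -0.094, 0, 0, 0.9],
  [-1, 0.27, 0.196, -0.094, 0, 0, 1.0],
])

```text
time_s: 1.13
tcp_pos: [0.3908, 0.3219, 0.2908]
ee_rot: [[0.247, -0.969, 0.0], [-0.969, -0.247, 0.001], [-0.001, -0.0, -1.0]]
wrist_force: [-0.1, 0.2, -0.8]
gripper_width: 1.002
```

```bash
python3 - <<'E'
from station import *
import numpy as np
s=sense();R=s["ee_rot"];print(s["tcp_pos"],R.round(4),s["joints"].round(1),s["wrist_force"])
print(R.T@(np.array([.575,.067,.29])-s["tcp_pos"]))
a=.246;c=np.array([np.cos(a),np.sin(a),0]);print("yaw err tool z", R.T@c)
E
```

```text
[0.3908161  0.32191084 0.29083036] [[ 2.469e-01 -9.691e-01  3.000e-04]
 [-9.691e-01 -2.469e-01  6.000e-04]
 [-5.000e-04 -5.000e-04 -1.000e+00]] [ 57.9   7.1  -6.3  -0.  -76.5 -43.6] [-0.14478427  0.22958875 -0.75476662]
[ 0.29248884 -0.11555809  0.00073621]
yaw err tool z [ 3.43145509e-03 -9.99994003e-01  4.67966108e-04]
```

jog_arm([
  [-1, 0.035, -0.014, 0, 0, 0, 0],
  [-1, 0.07, -0.028, 0, 0, 0, 0],
  [-1, 0.105, -0.042, 0, 0, 0, 0],
  [-1, 0.14, -0.056, 0, 0, 0, 0],
  [-1, 0.175, -0.07, 0, 0, 0, 0],
  [-1, 0.21, -0.083, 0, 0, 0, 0],
  [-1, 0.245, -0.097, 0, 0, 0, 0],
  [-1, 0.275, -0.109, 0, 0, 0, 0],
  [-1, 0.292, -0.1155, 0, 0, 0, 0],
  [-1, 0.292, -0.1155, 0, 0, 0, 0],
])

```text
time_s: 1.97
tcp_pos: [0.5768, 0.067, 0.2897]
ee_rot: [[0.247, -0.969, -0.001], [-0.969, -0.247, -0.001], [0.001, 0.001, -1.0]]
wrist_force: [0.5, 0.5, 1.3]
gripper_width: 1.0
```

```bash
cat > look.py <<'E'
from station import *
import cv2,sys
from h import *
n=sys.argv[1]
S=capture("scene");T=capture("top");s=sense()
a=cv2.resize(S["frame"][100:300,270:470,::-1],None,fx=2.9,fy=2.9,interpolation=cv2.INTER_CUBIC)
cv2.imwrite(f"pics/{n}s.png",a)
a=cv2.resize(T["frame"][115:255,170:370,::-1],None,fx=4,fy=4,interpolation=cv2.INTER_CUBIC);cv2.imwrite(f"pics/{n}t.png",a)
R=s["ee_rot"];print(s["time_s"],s["tcp_pos"].round(4),s["wrist_force"].round(1),s["gripper_width"])
for P in([0,0,0],[0,.0435,0],[0,-.0435,0]):
    P=s["tcp_pos"]+R@np.array(P);u=proj(S,P);t=proj(T,P);print("scene crop",((u-[270,100])*2.9).round(0),"top crop",((t-[170,115])*4).round(0))
E
python3 look.py a
```

```text
2.0667 [0.5753 0.0693 0.2901] [ 0.7  0.2 -0.4] 1.0014807300151722
scene crop [191. 123.] top crop [451. 350.]
scene crop [159.  93.] top crop [469. 422.]
scene crop [223. 154.] top crop [434. 280.]
```

View pics/as.png

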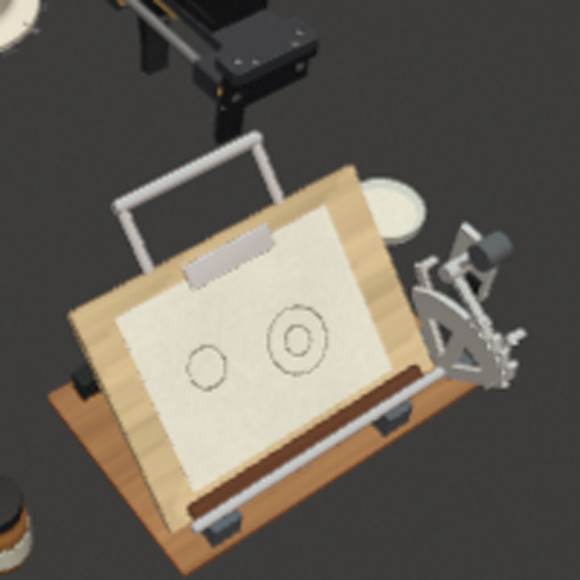

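View pics/at.png

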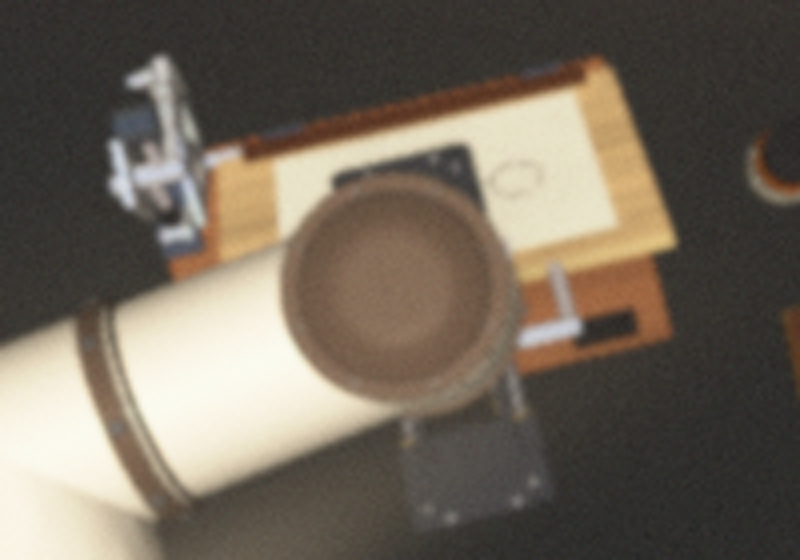

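jog_arm([
  [-1, 0, 0, 0.015, 0, 0, 0],
  [-1, 0, 0, 0.03, 0, 0, 0],
  [-1, 0, 0, 0.045, 0, 0, 0],
  [-1, 0, 0, 0.06, 0, 0, 0],
  [-1, 0, 0, 0.07, 0, 0, 0],
  [-1, 0, 0, 0.075, 0, 0, 0],
  [-0.3, 0, 0, 0.075, 0, 0, 0],
  [0, 0, 0, 0.075, 0, 0, 0],
  [0.3, 0, 0, 0.075, 0, 0, 0],
  [0.3, 0, 0, 0.075, 0, 0, 0],
])

```text
time_s: 2.9
tcp_pos: [0.5759, 0.0702, 0.2166]
ee_rot: [[0.251, -0.968, 0.002], [-0.968, -0.251, 0.001], [-0.0, -0.002, -1.0]]
wrist_force: [-0.1, -0.4, -0.3]
gripper_width: 0.781
```

```bash
python3 look.py b
```

```text
3.0 [0.5757 0.07   0.2163] [-0.7 -0.9  0.4] 0.69513365941812
scene crop [188. 186.] top crop [457. 357.]
scene crop [158. 156.] top crop [474. 423.]
scene crop [218. 216.] top crop [441. 291.]
```

View pics/bs.png

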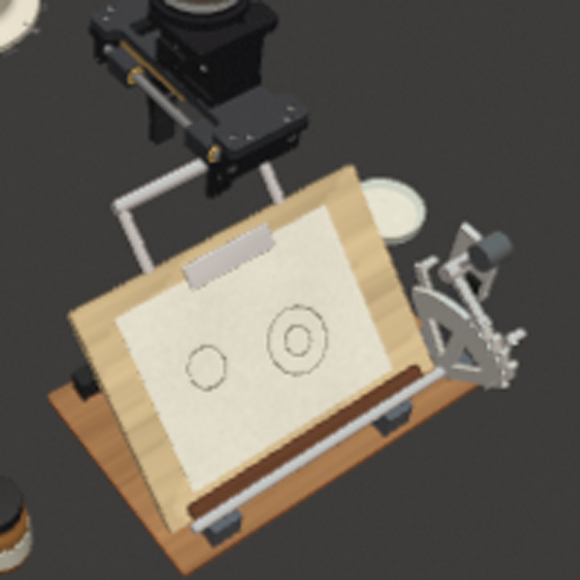

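```bash
python3 - <<'E'
from station import *
import cv2
from h import *
S=capture("scene");s=sense();R=s["ee_rot"];a=S["frame"][125:200,300:400,::-1]
a=cv2.resize(a,None,fx=8,fy=8,interpolation=cv2.INTER_CUBIC)
w_=s["gripper_width"]*.0435;print(s["time_s"],s["gripper_width"])
for y in (w_,w_+.015,-w_,-w_-.015):
  for x in(-.0095,.0095):
    for z in (0,-.019):
      u=((proj(S,s["tcp_pos"]+R@np.array([x,y,z]))-[300,125]+.5)*8).astype(int)
      cv2.circle(a,tuple(int(q) for q in u),3,(0,0,255) if z==0 else (0,255,0),-1)
cv2.imwrite("pics/c.png",a)
E
```

```text
3.05 0.642830205915218
```

View pics/c.png

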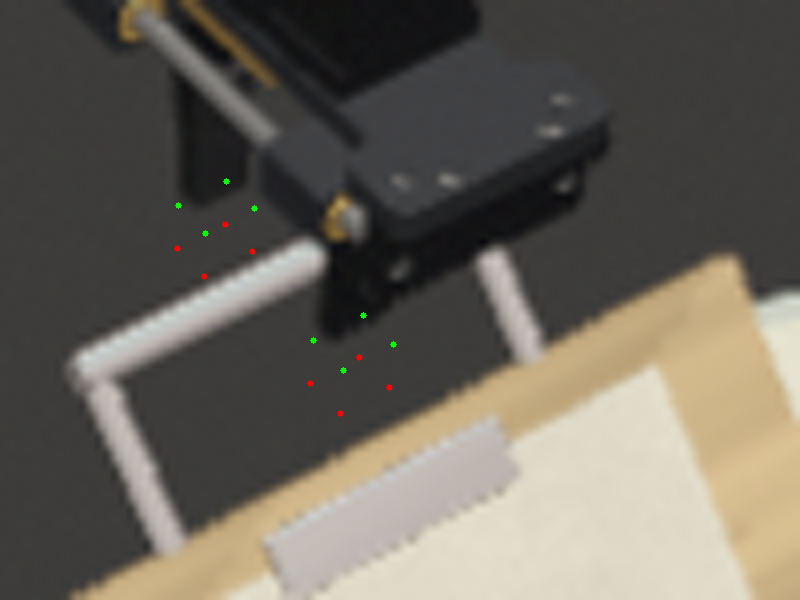

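```bash
python3 - <<'E'
from station import *
import cv2
from h import *
S=capture("scene");T=capture("top");s=sense();R=s["ee_rot"]
for n,c,(x0,y0,x1,y1,k) in (("S",S,(200,0,400,200,3)),("T",T,(200,100,400,250,4)),("B",T,(220,320,420,400,4)),("BS",S,(180,50,340,150,5))):
  a=c["frame"][y0:y1,x0:x1,::-1];a=cv2.resize(a,None,fx=k,fy=k,interpolation=cv2.INTER_CUBIC)
  def dot(P,col):
    u=(proj(c,P)-[x0,y0]+.5)*k;cv2.circle(a,(int(u[0]),int(u[1])),3,col,-1)
  for z,col in((0,(0,0,255)),(-.07,(0,255,0)),(-.12,(255,0,0))):
    for x,y in((-.0375,-.095),(.0375,-.095),(.0375,.095),(-.0375,.095),(0,0)): dot(s["tcp_pos"]+R@np.array([x,y,z]),col)
  for q in np.linspace(0,6.28,13): dot([.08*np.cos(q),.08*np.sin(q),0],(255,0,255))
  dot([0,0,0],(0,255,255))
  cv2.imwrite(f"pics/d{n}.png",a)
print(s["time_s"],s["gripper_width"])
E
```

```text
3.15 0.5559045313915357
```

View pics/dS.png

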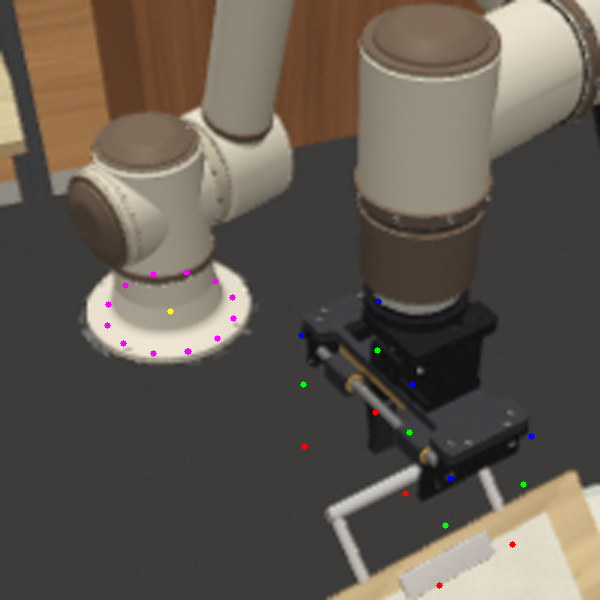

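View pics/dT.png

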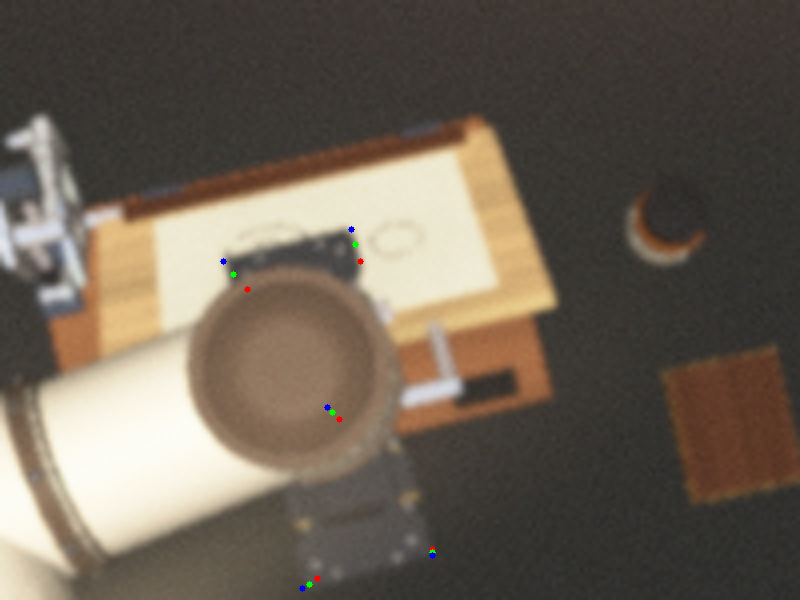

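View pics/dBS.png

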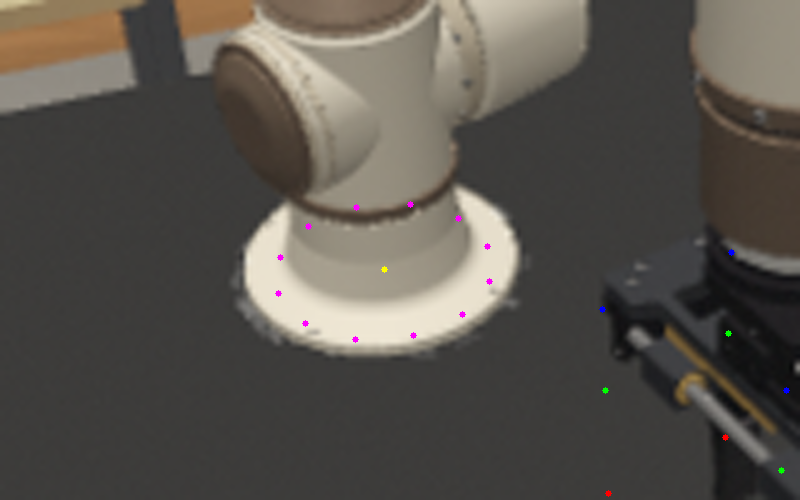

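View pics/dB.png

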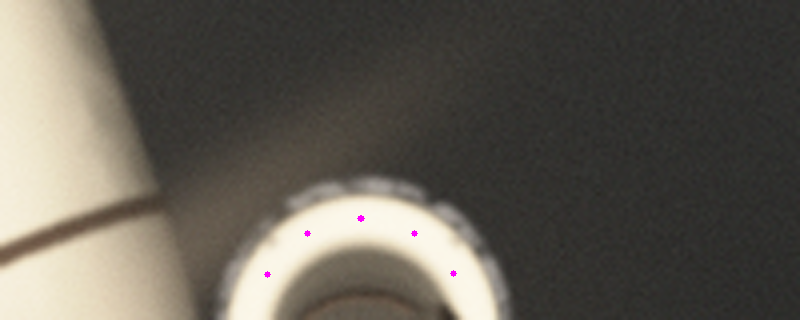

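jog_arm([
  [0.3, 0, 0, 0.005, 0, 0, 0],
  [0.3, 0, 0, 0.01, 0, 0, 0],
  [0.3, 0, 0, 0.015, 0, 0, 0],
  [0.3, 0, 0, 0.018, 0, 0, 0],
  [0.3, 0, 0, 0.018, 0, 0, 0],
  [0.3, 0, 0, 0.018, 0, 0, 0],
  [0.3, 0, 0, 0.018, 0, 0, 0],
  [0.3, 0, 0, 0.018, 0, 0, 0],
  [0.3, 0, 0, 0.018, 0, 0, 0],
  [0.3, 0, 0, 0.018, 0, 0, 0],
])

```text
time_s: 3.98
tcp_pos: [0.5755, 0.07, 0.1978]
ee_rot: [[0.251, -0.968, 0.0], [-0.968, -0.251, 0.0], [-0.0, -0.0, -1.0]]
wrist_force: [-0.8, -0.6, -0.1]
gripper_width: 0.351
```

```bash
cat > z.py <<'E'
from station import *
import cv2,sys
from h import *
n=sys.argv[1]
S=capture("scene");s=sense();R=s["ee_rot"];a=S["frame"][115:215,290:410,::-1]
a=cv2.resize(a,None,fx=6,fy=6,interpolation=cv2.INTER_CUBIC)
print(s["time_s"],s["gripper_width"],s["tcp_pos"].round(4),s["wrist_force"].round(1))
cv2.imwrite(f"pics/{n}.png",a)
E
python3 z.py e
```

```text
4.0333 0.3495523810198662 [0.5754 0.0699 0.1977] [-0.3 -0.2  0.2]
```

View pics/e.png

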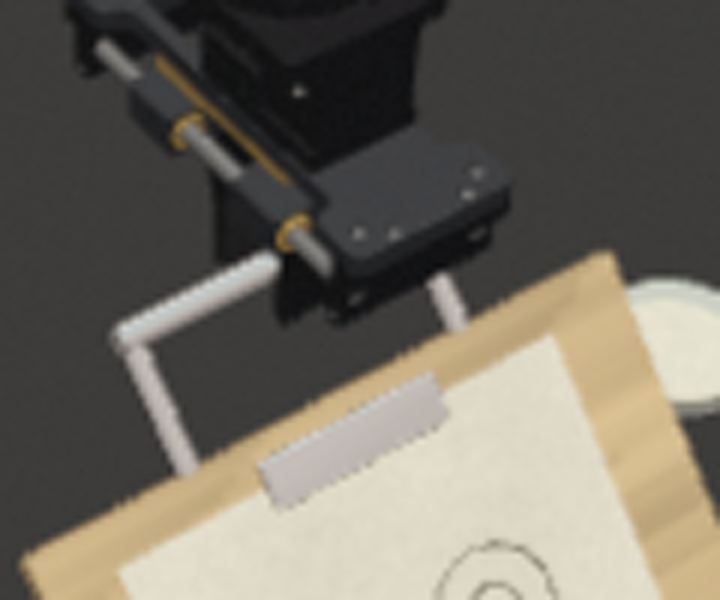

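jog_arm([
  [0.3, 0, 0, 0.004, 0, 0, 0],
  [0.3, 0, 0, 0.008, 0, 0, 0],
  [0.4, 0, 0, 0.008, 0, 0, 0],
  [0.5, 0, 0, 0.008, 0, 0, 0],
  [0.55, 0, 0, 0.008, 0, 0, 0],
  [0.6, 0, 0, 0.008, 0, 0, 0],
  [0.6, 0, 0, 0.008, 0, 0, 0],
  [0.6, 0, 0, 0.008, 0, 0, 0],
  [0.6, 0, 0, 0.008, 0, 0, 0],
  [0.6, 0, 0, 0.008, 0, 0, 0],
])

```text
time_s: 4.87
tcp_pos: [0.5756, 0.07, 0.1896]
ee_rot: [[0.251, -0.968, 0.001], [-0.968, -0.251, 0.0], [-0.0, -0.001, -1.0]]
wrist_force: [0.3, 0.1, -0.1]
gripper_width: 0.206
```

```bash
python3 z.py f
```

```text
4.9167 0.2022831527834736 [0.5756 0.07   0.1897] [ 0.4  0.1 -0.5]
```

View pics/f.png

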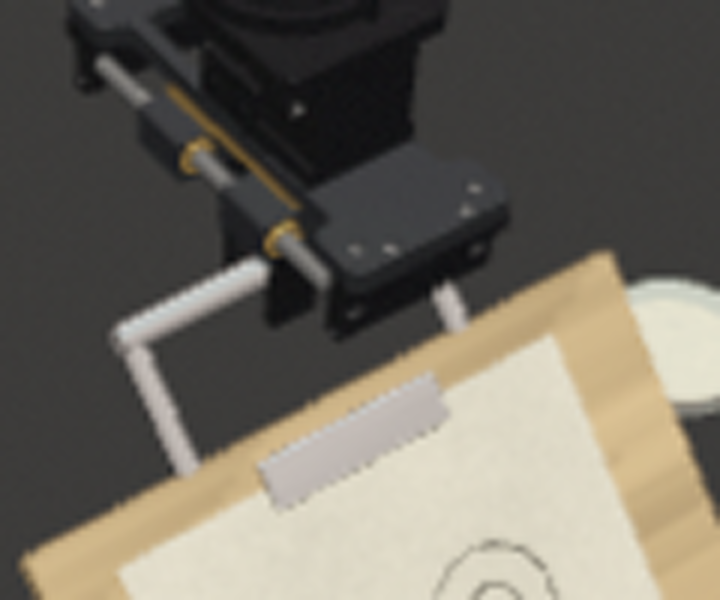

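jog_arm([
  [0.64, 0, 0, 0, 0, 0, 0],
  [0.66, 0, 0, 0, 0, 0, 0],
  [0.68, 0, 0, 0, 0, 0, 0],
  [0.7, 0, 0, 0, 0, 0, 0],
  [0.7, 0, 0, 0, 0, 0, 0],
  [0.7, 0, 0, 0, 0, 0, 0],
  [0.7, 0, 0, 0, 0, 0, 0],
  [0.7, 0, 0, 0, 0, 0, 0],
  [0.7, 0, 0, 0, 0, 0, 0],
  [0.7, 0, 0, 0, 0, 0, 0],
])

```text
time_s: 5.75
tcp_pos: [0.5774, 0.0705, 0.1894]
ee_rot: [[0.251, -0.968, 0.004], [-0.968, -0.251, 0.001], [-0.0, -0.004, -1.0]]
wrist_force: [6.7, 0.3, -4.9]
gripper_width: 0.155
```

jog_arm([
  [0.7, 0, -0.001, 0, 0, 0, 0],
  [0.7, 0, -0.002, 0, 0, 0, 0],
  [0.7, 0, -0.003, 0, 0, 0, 0],
  [0.7, 0, -0.003, 0, 0, 0, 0],
  [0.72, 0, -0.003, 0, 0, 0, 0],
  [0.74, 0, -0.003, 0, 0, 0, 0],
  [0.76, 0, -0.003, 0, 0, 0, 0],
  [0.76, 0, -0.003, 0, 0, 0, 0],
  [0.76, 0, -0.003, 0, 0, 0, 0],
  [0.76, 0, -0.003, 0, 0, 0, 0],
])

```text
time_s: 6.58
tcp_pos: [0.5781, 0.0706, 0.1896]
ee_rot: [[0.251, -0.968, -0.0], [-0.968, -0.251, -0.0], [-0.0, 0.0, -1.0]]
wrist_force: [0.5, 0.1, 0.1]
gripper_width: 0.128
```

```bash
python3 z.py g
```

```text
6.6333 0.12606217596585637 [0.5781 0.0706 0.1896] [ 0.3 -0.2 -0.2]
```

View pics/g.png

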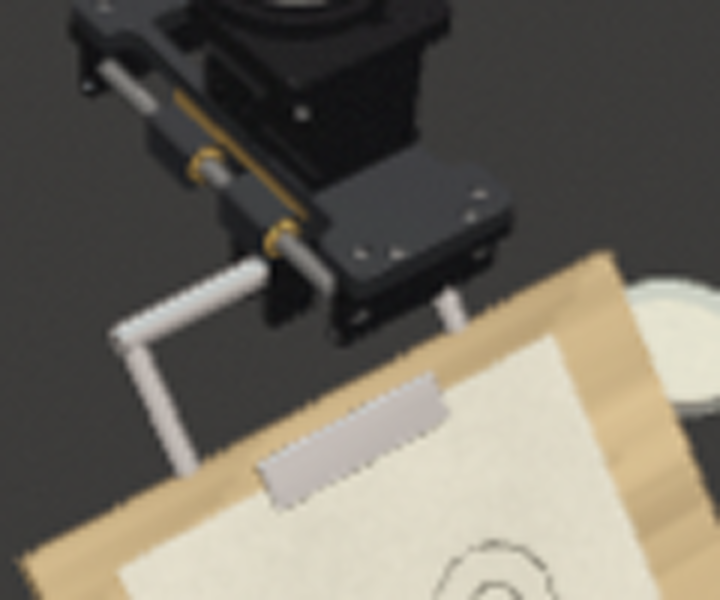

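jog_arm([
  [0.85, 0, 0, 0, 0, 0, 0],
  [1, 0, 0, 0, 0, 0, 0],
  [1, 0, 0, 0, 0, 0, 0],
  [1, 0, -0.001, -0.001, 0, 0, 0],
  [1, 0, -0.002, -0.002, 0, 0, 0],
  [1, 0, -0.003, -0.0035, 0, 0, 0],
  [1, 0, -0.004, -0.005, 0, 0, 0],
  [1, 0, -0.005, -0.006, 0, 0, 0],
  [1, 0, -0.006, -0.007, 0, 0, 0],
  [1, 0, -0.0065, -0.0076, 0, 0, 0],
])

```text
time_s: 7.47
tcp_pos: [0.5848, 0.0723, 0.1967]
ee_rot: [[0.251, -0.968, -0.0], [-0.968, -0.251, -0.0], [0.0, 0.0, -1.0]]
wrist_force: [1.9, -0.9, -7.4]
gripper_width: 0.124
```

```bash
python3 z.py g2
```

```text
7.5167 0.12683753929270547 [0.585  0.0724 0.1968] [ 2.2 -0.4 -7. ]
```

View pics/g2.png

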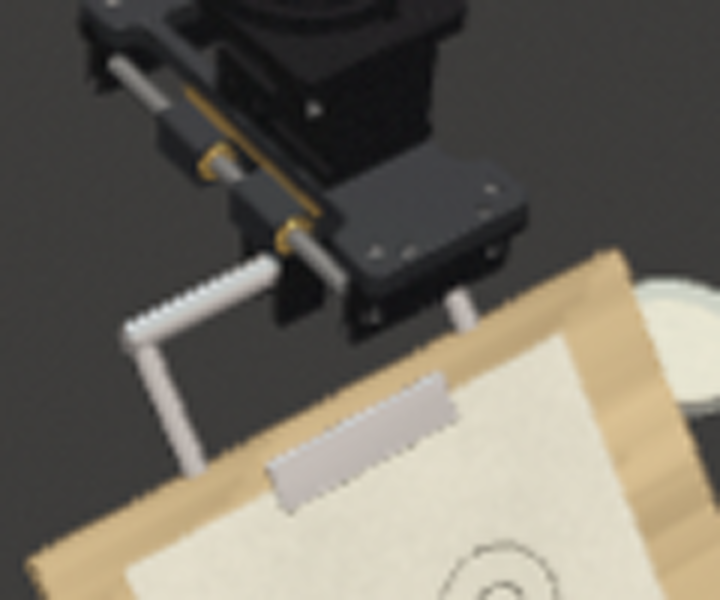

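jog_arm([
  [1, 0, -0.001, -0.0004, 0, 0, 0],
  [1, 0, -0.002, -0.0009, 0, 0, 0],
  [1, 0, -0.003, -0.0015, 0, 0, 0],
  [1, 0, -0.0038, -0.0022, 0, 0, 0],
  [1, 0, -0.0046, -0.0029, 0, 0, 0],
  [1, 0, -0.0053, -0.0036, 0, 0, 0],
  [1, 0, -0.006, -0.0043, 0, 0, 0],
  [1, 0, -0.0067, -0.005, 0, 0, 0],
  [1, 0, -0.0074, -0.0056, 0, 0, 0],
  [1, 0, -0.0081, -0.0061, 0, 0, 0],
])

```text
time_s: 8.35
tcp_pos: [0.5926, 0.0743, 0.204]
ee_rot: [[0.251, -0.968, 0.001], [-0.968, -0.251, -0.0], [0.0, -0.001, -1.0]]
wrist_force: [-3.9, -2.0, -0.4]
gripper_width: 0.124
```

jog_arm([
  [1, 0, -0.0021, -0.0025, 0, 0, 0],
  [1, 0, -0.0043, -0.0049, 0, 0, 0],
  [1, 0, -0.0067, -0.0071, 0, 0, 0],
  [1, 0, -0.0092, -0.0092, 0, 0, 0],
  [1, 0, -0.0117, -0.0114, 0, 0, 0],
  [1, 0, -0.0142, -0.0135, 0, 0, 0],
  [1, 0, -0.0168, -0.0156, 0, 0, 0],
  [1, 0, -0.0194, -0.0176, 0, 0, 0],
  [1, 0, -0.022, -0.0196, 0, 0, 0],
  [1, 0, -0.0246, -0.0216, 0, 0, 0],
])

```text
time_s: 9.18
tcp_pos: [0.6165, 0.0804, 0.2245]
ee_rot: [[0.251, -0.968, -0.0], [-0.968, -0.251, -0.0], [0.0, 0.0, -1.0]]
wrist_force: [2.5, -3.1, -7.4]
gripper_width: 0.124
```

```bash
cat > st.py <<'E'
from station import *
import numpy as np
s=sense();d=s["tcp_pos"]-[.5781,.0706,.1896];h=d@[.9687,.2487,0];F=s["wrist_force"];fh=F@[.9687,.2487,0]
# circle: centre at h=.275cos0.735
for t0 in (.70,.735,.77):
    cx,cz=.275*np.cos(t0),-.275*np.sin(t0)
    th=np.arctan2(d[2]-cz,cx-h);r=np.hypot(d[2]-cz,cx-h)
    print(t0,"th",th.round(4),"r-.275 mm",((r-.275)*1e3).round(2),"Ft",(fh*np.sin(th)+F[2]*np.cos(th)).round(1),"Frad",(-fh*np.cos(th)+F[2]*np.sin(th)).round(1))
print(s["time_s"],"h",h.round(4),"z",d[2].round(4),"fh",fh.round(1),"fz",F[2].round(1),"mom",s["moment"].round(2))
E
python3 st.py; python3 z.py h1
```

```text
0.7 th 0.8931 r-.275 mm -2.75 Ft -3.4 Frad -6.8
0.735 th 0.9277 r-.275 mm -0.9 Ft -3.1 Frad -6.9
0.77 th 0.962 r-.275 mm 0.94 Ft -2.9 Frad -7.0
9.1833 h 0.0396 z 0.0349 fh 1.6 fz -7.4 mom [-1.15 -0.39 -0.07]
9.2333 0.11960890174712265 [0.6172 0.0805 0.225 ] [ 2.6 -3.8 -7.1]
```

View pics/h1.png

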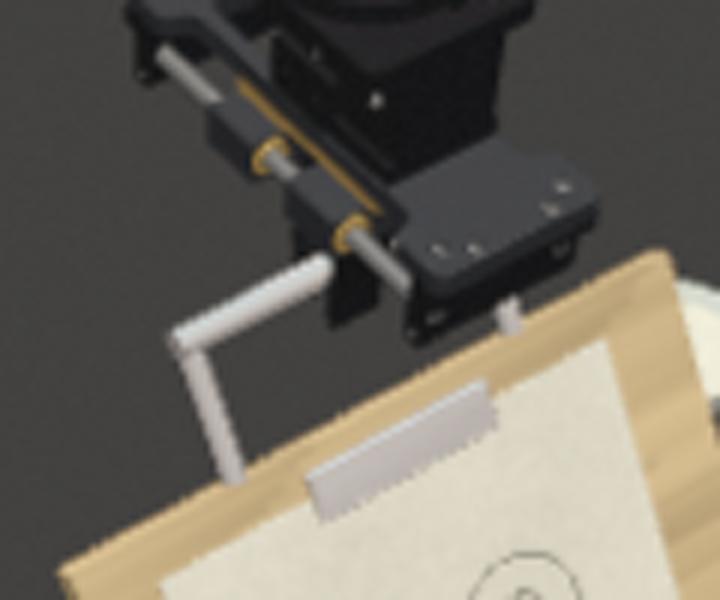

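jog_arm([
  [1, 0.0001, -0.0008, -0.0001, 0, 0, 0],
  [1, 0.0002, -0.0016, -0.0003, 0, 0, 0],
  [1, 0.0003, -0.0024, -0.0006, 0, 0, 0],
  [1, 0.0004, -0.0032, -0.001, 0, 0, 0],
  [1, 0.0005, -0.004, -0.0014, 0, 0, 0],
  [1, 0.0006, -0.0047, -0.0018, 0, 0, 0],
  [1, 0.0007, -0.0054, -0.0022, 0, 0, 0],
  [1, 0.0008, -0.0061, -0.0026, 0, 0, 0],
  [1, 0.0009, -0.0067, -0.003, 0, 0, 0],
  [1, 0.001, -0.0073, -0.0034, 0, 0, 0],
])

```text
time_s: 10.07
tcp_pos: [0.6231, 0.0819, 0.2292]
ee_rot: [[0.252, -0.968, -0.0], [-0.968, -0.252, 0.001], [-0.001, -0.0, -1.0]]
wrist_force: [-4.7, 0.0, 1.8]
gripper_width: 0.126
```

```bash
python3 st.py
```

```text
0.7 th 0.9232 r-.275 mm -3.27 Ft -2.5 Frad 4.2
0.735 th 0.9576 r-.275 mm -1.14 Ft -2.7 Frad 4.1
0.77 th 0.9918 r-.275 mm 0.98 Ft -2.8 Frad 4.0
10.0667 h 0.0464 z 0.0396 fh -4.6 fz 1.8 mom [ 0.    1.78 -0.06]
```

jog_arm([
  [1, 0, -0.0004, -0.0005, 0, 0, 0],
  [1, 0, -0.0008, -0.001, 0, 0, 0],
  [1, 0, -0.0012, -0.0014, 0, 0, 0],
  [1, 0, -0.0016, -0.0017, 0, 0, 0],
  [1, 0, -0.002, -0.002, 0, 0, 0],
  [1, 0, -0.0024, -0.0023, 0, 0, 0],
  [1, 0, -0.0028, -0.0026, 0, 0, 0],
  [1, 0, -0.0032, -0.0028, 0, 0, 0],
  [1, 0, -0.0036, -0.003, 0, 0, 0],
  [1, 0, -0.0039, -0.0032, 0, 0, 0],
])

```text
time_s: 10.9
tcp_pos: [0.6271, 0.0829, 0.2319]
ee_rot: [[0.252, -0.968, 0.0], [-0.968, -0.252, 0.001], [-0.001, -0.0, -1.0]]
wrist_force: [-5.7, 0.4, 1.6]
gripper_width: 0.125
```

```bash
python3 st.py; python3 - <<'E'
from station import *
import cv2
S=capture("scene");T=capture("top")
a=cv2.resize(S["frame"][150:250,390:470,::-1],None,fx=6,fy=6,interpolation=cv2.INTER_CUBIC);cv2.imwrite("pics/p1.png",a)
a=cv2.resize(S["frame"][115:255,290:430,::-1],None,fx=4,fy=4,interpolation=cv2.INTER_CUBIC);cv2.imwrite("pics/p2.png",a)
E
```

```text
0.7 th 0.9414 r-.275 mm -3.53 Ft -3.4 Frad 4.4
0.735 th 0.9757 r-.275 mm -1.23 Ft -3.6 Frad 4.3
0.77 th 1.0097 r-.275 mm 1.06 Ft -3.7 Frad 4.2
10.9 h 0.0505 z 0.0423 fh -5.4 fz 1.6 mom [ 0.18  1.74 -0.06]
```

View pics/p1.png

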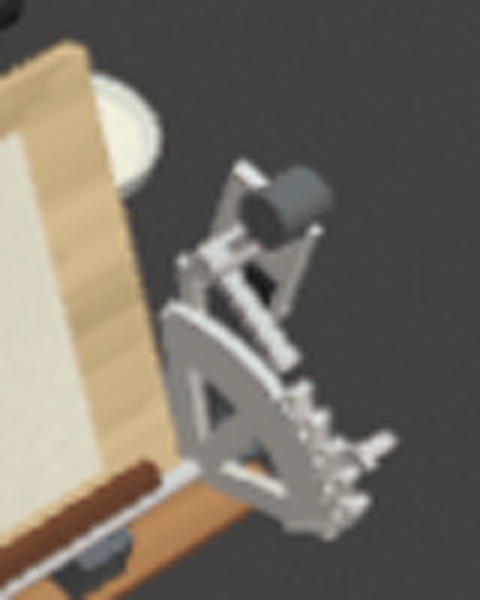

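View pics/p2.png

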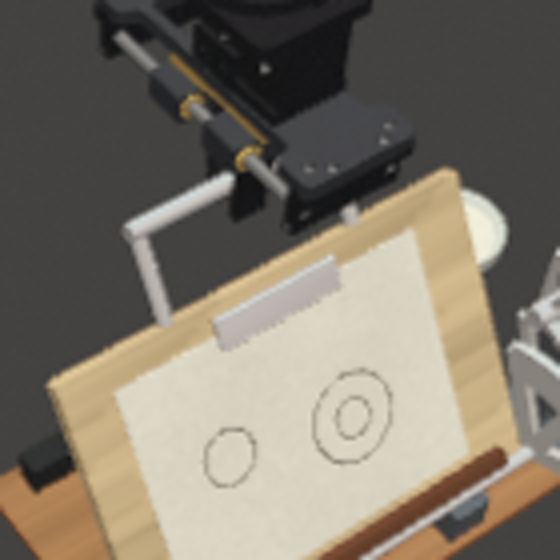

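jog_arm([
  [1, 0, -0.0003, -0.0003, 0, 0, 0],
  [1, 0, -0.0006, -0.0006, 0, 0, 0],
  [1, 0, -0.0009, -0.0009, 0, 0, 0],
  [1, 0, -0.0012, -0.0012, 0, 0, 0],
  [1, 0, -0.0015, -0.0015, 0, 0, 0],
  [1, 0, -0.0018, -0.0018, 0, 0, 0],
  [1, 0, -0.0021, -0.002, 0, 0, 0],
  [1, 0, -0.0024, -0.0022, 0, 0, 0],
  [1, 0, -0.0027, -0.0024, 0, 0, 0],
  [1, 0, -0.003, -0.0026, 0, 0, 0],
])

```text
time_s: 11.83
tcp_pos: [0.6301, 0.0837, 0.2339]
ee_rot: [[0.251, -0.968, -0.0], [-0.968, -0.251, 0.001], [-0.001, 0.0, -1.0]]
wrist_force: [-5.2, 0.9, 0.5]
gripper_width: 0.131
```

```bash
python3 st.py
```

```text
0.7 th 0.9551 r-.275 mm -3.71 Ft -3.7 Frad 3.2
0.735 th 0.9893 r-.275 mm -1.28 Ft -3.8 Frad 3.0
0.77 th 1.0232 r-.275 mm 1.14 Ft -3.9 Frad 2.9
11.8333 h 0.0537 z 0.0443 fh -4.8 fz 0.5 mom [ 0.49  1.65 -0.05]
```

jog_arm([
  [1, 0, -0.0003, -0.0003, 0, 0, 0],
  [1, 0, -0.0006, -0.0006, 0, 0, 0],
  [1, 0, -0.0009, -0.0009, 0, 0, 0],
  [1, 0, -0.0012, -0.0012, 0, 0, 0],
  [1, 0, -0.0015, -0.0014, 0, 0, 0],
  [1, 0, -0.0018, -0.0016, 0, 0, 0],
  [1, 0, -0.0022, -0.0018, 0, 0, 0],
  [1, 0, -0.0026, -0.002, 0, 0, 0],
  [1, 0, -0.0029, -0.0022, 0, 0, 0],
  [1, 0, -0.0032, -0.0024, 0, 0, 0],
])

```text
time_s: 12.67
tcp_pos: [0.6334, 0.0844, 0.2361]
ee_rot: [[0.251, -0.968, 0.0], [-0.968, -0.251, 0.001], [-0.001, -0.0, -1.0]]
wrist_force: [-3.3, 3.4, -2.9]
gripper_width: 0.124
```

```bash
python3 st.py;python3 - <<'E'
from station import *
import cv2
S=capture("scene")
a=cv2.resize(S["frame"][150:250,390:470,::-1],None,fx=6,fy=6,interpolation=cv2.INTER_CUBIC);cv2.imwrite("pics/p3.png",a)
E
python3 st.py
```

```text
0.7 th 0.97 r-.275 mm -3.81 Ft -3.6 Frad -1.0
0.735 th 1.0041 r-.275 mm -1.24 Ft -3.6 Frad -1.2
0.77 th 1.0378 r-.275 mm 1.31 Ft -3.5 Frad -1.3
12.6667 h 0.057 z 0.0465 fh -2.4 fz -2.9 mom [ 1.03  1.23 -0.08]
0.7 th 0.9704 r-.275 mm -3.8 Ft -2.9 Frad -1.0
0.735 th 1.0045 r-.275 mm -1.23 Ft -2.9 Frad -1.1
0.77 th 1.0382 r-.275 mm 1.33 Ft -2.9 Frad -1.2
12.7167 h 0.0571 z 0.0466 fh -1.8 fz -2.5 mom [ 1.03  1.15 -0.15]
```

View pics/p3.png

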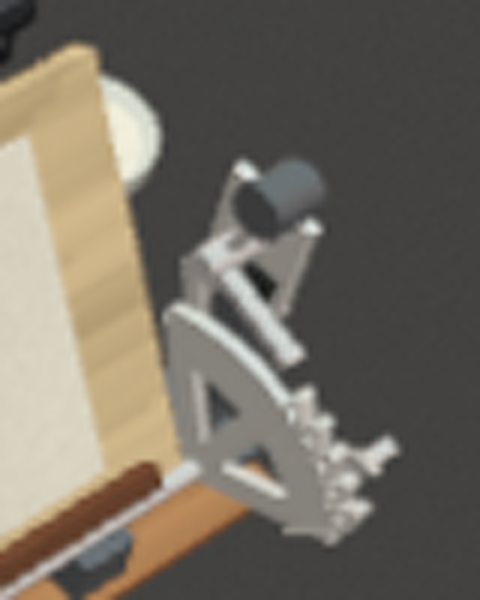

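jog_arm([
  [1, -0.0001, -0.0004, -0.0002, 0, 0, 0],
  [1, -0.0002, -0.0008, -0.0004, 0, 0, 0],
  [1, -0.0003, -0.0012, -0.0006, 0, 0, 0],
  [1, -0.0004, -0.0015, -0.0008, 0, 0, 0],
  [1, -0.0005, -0.0019, -0.001, 0, 0, 0],
  [1, -0.0006, -0.0023, -0.0012, 0, 0, 0],
  [1, -0.0007, -0.0026, -0.0014, 0, 0, 0],
  [1, -0.0007, -0.0029, -0.0016, 0, 0, 0],
  [1, -0.0007, -0.0032, -0.0018, 0, 0, 0],
  [1, -0.0007, -0.0035, -0.002, 0, 0, 0],
])

```text
time_s: 13.55
tcp_pos: [0.6366, 0.0852, 0.2382]
ee_rot: [[0.251, -0.968, -0.0], [-0.968, -0.251, -0.0], [0.0, 0.0, -1.0]]
wrist_force: [-2.1, 0.6, -4.6]
gripper_width: 0.125
```

```bash
cat > p.py <<'E'
from station import *
import cv2,sys
S=capture("scene")
a=cv2.resize(S["frame"][150:250,390:470,::-1],None,fx=5,fy=5,interpolation=cv2.INTER_CUBIC);cv2.imwrite(f"pics/{sys.argv[1]}.png",a)
E
python3 p.py p4; python3 st.py
```

```text
0.7 th 0.9847 r-.275 mm -3.92 Ft -3.6 Frad -3.8
0.735 th 1.0186 r-.275 mm -1.22 Ft -3.5 Frad -3.9
0.77 th 1.0522 r-.275 mm 1.46 Ft -3.3 Frad -4.0
13.6 h 0.0604 z 0.0487 fh -0.9 fz -5.2 mom [ 0.36  0.58 -0.04]
```

View pics/p4.png

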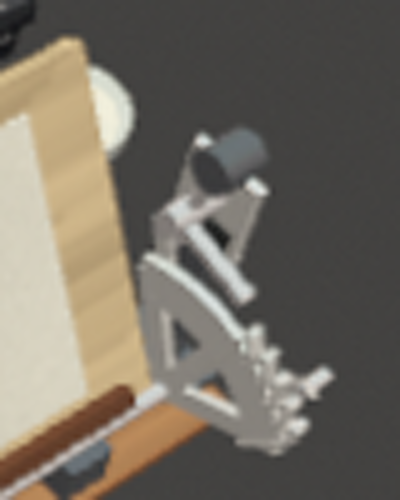

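jog_arm([
  [1, 0, -0.0004, 0, 0, 0, 0],
  [1, 0, -0.0008, -0.0001, 0, 0, 0],
  [1, 0, -0.0012, -0.0002, 0, 0, 0],
  [1, 0, -0.0016, -0.0004, 0, 0, 0],
  [1, 0, -0.002, -0.0006, 0, 0, 0],
  [1, 0, -0.0024, -0.0008, 0, 0, 0],
  [1, 0, -0.0028, -0.001, 0, 0, 0],
  [1, 0, -0.0031, -0.0012, 0, 0, 0],
  [1, 0, -0.0034, -0.0014, 0, 0, 0],
  [1, 0, -0.0037, -0.0015, 0, 0, 0],
])

```text
time_s: 14.43
tcp_pos: [0.6401, 0.0862, 0.2403]
ee_rot: [[0.251, -0.968, 0.0], [-0.968, -0.251, -0.0], [0.0, 0.0, -1.0]]
wrist_force: [-2.8, -0.5, -2.5]
gripper_width: 0.125
```

```bash
python3 p.py p5; python3 st.py
```

```text
0.7 th 0.9998 r-.275 mm -4.16 Ft -2.9 Frad -0.3
0.735 th 1.0335 r-.275 mm -1.32 Ft -2.9 Frad -0.4
0.77 th 1.067 r-.275 mm 1.5 Ft -2.9 Frad -0.5
14.4833 h 0.0639 z 0.0507 fh -2.2 fz -1.9 mom [-0.24  0.9  -0.11]
```

View pics/p5.png

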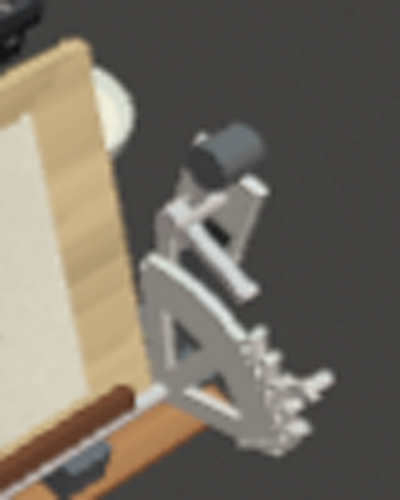

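jog_arm([
  [1, 0, -0.0004, -0.0002, 0, 0, 0],
  [1, 0, -0.0008, -0.0004, 0, 0, 0],
  [1, 0, -0.0012, -0.0006, 0, 0, 0],
  [1, 0, -0.0016, -0.0008, 0, 0, 0],
  [1, 0, -0.002, -0.001, 0, 0, 0],
  [1, 0, -0.0024, -0.0012, 0, 0, 0],
  [1, 0, -0.0028, -0.0014, 0, 0, 0],
  [1, 0, -0.0031, -0.0016, 0, 0, 0],
  [1, 0, -0.0034, -0.0017, 0, 0, 0],
  [1, 0, -0.0036, -0.0018, 0, 0, 0],
])

```text
time_s: 15.32
tcp_pos: [0.6436, 0.0871, 0.2423]
ee_rot: [[0.251, -0.968, 0.0], [-0.968, -0.251, -0.0], [0.0, -0.0, -1.0]]
wrist_force: [-5.4, -2.4, 1.8]
gripper_width: 0.128
```

```bash
python3 p.py p6; python3 st.py
```

```text
0.7 th 1.0149 r-.275 mm -4.43 Ft -2.6 Frad 4.8
0.735 th 1.0486 r-.275 mm -1.45 Ft -2.8 Frad 4.7
0.77 th 1.0819 r-.275 mm 1.51 Ft -2.9 Frad 4.6
15.3667 h 0.0676 z 0.0527 fh -4.7 fz 2.7 mom [-0.68  1.5  -0.06]
```

View pics/p6.png

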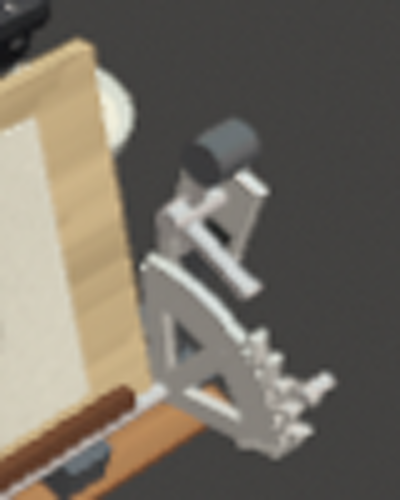

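jog_arm([
  [1, 0, -0.0003, -0.0003, 0, 0, 0],
  [1, 0, -0.0006, -0.0006, 0, 0, 0],
  [1, 0, -0.0009, -0.0009, 0, 0, 0],
  [1, 0, -0.0013, -0.0011, 0, 0, 0],
  [1, 0, -0.0017, -0.0013, 0, 0, 0],
  [1, 0, -0.0021, -0.0015, 0, 0, 0],
  [1, 0, -0.0024, -0.0017, 0, 0, 0],
  [1, 0, -0.0027, -0.0019, 0, 0, 0],
  [1, 0, -0.003, -0.0021, 0, 0, 0],
  [1, 0, -0.0032, -0.0022, 0, 0, 0],
])

```text
time_s: 16.2
tcp_pos: [0.6468, 0.0879, 0.2441]
ee_rot: [[0.251, -0.968, 0.0], [-0.968, -0.251, -0.0], [0.0, -0.0, -1.0]]
wrist_force: [-3.2, -2.3, 1.6]
gripper_width: 0.128
```

```bash
python3 p.py p7; python3 st.py
```

```text
0.7 th 1.0289 r-.275 mm -4.58 Ft -3.5 Frad 3.8
0.735 th 1.0624 r-.275 mm -1.48 Ft -3.6 Frad 3.7
0.77 th 1.0956 r-.275 mm 1.61 Ft -3.8 Frad 3.6
16.25 h 0.0709 z 0.0545 fh -5.0 fz 1.5 mom [-0.89  1.33  0.02]
```

View pics/p7.png

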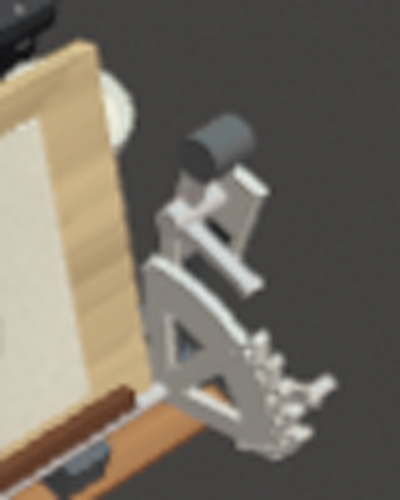

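jog_arm([
  [1, 0, -0.0003, -0.0003, 0, 0, 0],
  [1, 0, -0.0006, -0.0006, 0, 0, 0],
  [1, 0, -0.0009, -0.0009, 0, 0, 0],
  [1, 0, -0.0013, -0.0011, 0, 0, 0],
  [1, 0, -0.0017, -0.0013, 0, 0, 0],
  [1, 0, -0.0021, -0.0015, 0, 0, 0],
  [1, 0, -0.0024, -0.0017, 0, 0, 0],
  [1, 0, -0.0027, -0.0019, 0, 0, 0],
  [1, 0, -0.003, -0.0021, 0, 0, 0],
  [1, 0, -0.0033, -0.0022, 0, 0, 0],
])

```text
time_s: 17.08
tcp_pos: [0.6501, 0.0888, 0.246]
ee_rot: [[0.251, -0.968, 0.0], [-0.968, -0.251, -0.0], [0.0, -0.0, -1.0]]
wrist_force: [-1.0, -4.9, -0.7]
gripper_width: 0.126
```

```bash
python3 p.py p8; python3 st.py
```

```text
0.7 th 1.0434 r-.275 mm -4.71 Ft -2.9 Frad 1.1
0.735 th 1.0768 r-.275 mm -1.48 Ft -2.9 Frad 1.0
0.77 th 1.1097 r-.275 mm 1.74 Ft -3.0 Frad 0.9
17.1333 h 0.0743 z 0.0564 fh -3.0 fz -0.5 mom [-1.37  0.56 -0.02]
```

View pics/p8.png

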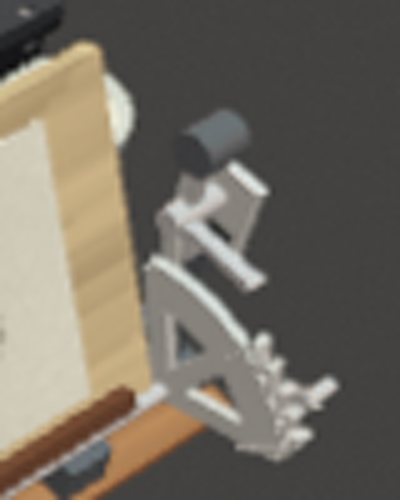

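jog_arm([
  [1, 0.0001, -0.0003, -0.0002, 0, 0, 0],
  [1, 0.0002, -0.0006, -0.0004, 0, 0, 0],
  [1, 0.0003, -0.0009, -0.0006, 0, 0, 0],
  [1, 0.0004, -0.0012, -0.0008, 0, 0, 0],
  [1, 0.0005, -0.0015, -0.0009, 0, 0, 0],
  [1, 0.0006, -0.0018, -0.001, 0, 0, 0],
  [1, 0.0006, -0.0021, -0.0011, 0, 0, 0],
  [1, 0.0006, -0.0024, -0.0012, 0, 0, 0],
  [1, 0.0006, -0.0027, -0.0014, 0, 0, 0],
  [1, 0.0006, -0.003, -0.0016, 0, 0, 0],
])

```text
time_s: 17.97
tcp_pos: [0.6529, 0.0895, 0.2475]
ee_rot: [[0.251, -0.968, -0.0], [-0.968, -0.251, 0.0], [-0.0, 0.0, -1.0]]
wrist_force: [-1.4, -2.0, -3.2]
gripper_width: 0.124
```

```bash
python3 p.py p9; python3 st.py
```

```text
0.7 th 1.0562 r-.275 mm -4.8 Ft -2.3 Frad -2.0
0.735 th 1.0894 r-.275 mm -1.45 Ft -2.3 Frad -2.1
0.77 th 1.1222 r-.275 mm 1.88 Ft -2.2 Frad -2.2
18.0167 h 0.0773 z 0.0581 fh -1.0 fz -2.9 mom [-0.56  0.52 -0.05]
```

View pics/p9.png

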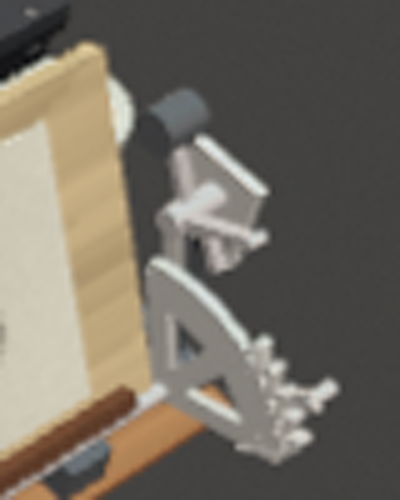

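```bash
python3 p.py p10; python3 st.py|tail -1
```

```text
18.0667 h 0.0773 z 0.0581 fh -1.7 fz -3.0 mom [-0.45  0.49 -0.11]
```

View pics/p10.png

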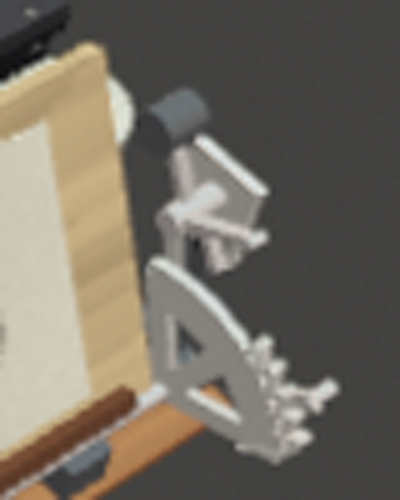

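```bash
cat > arc.py <<'E'
import sys,numpy as np
L=[float(x) for x in sys.argv[1].split(",")]
for a,b in zip(L,L[1:]):
    print(a,b)
    for k in range(1,11):
        t=a+(b-a)*k/10
        print("y",round(-.275*(np.cos(a)-np.cos(t)),4),"z",round(-.275*(np.sin(t)-np.sin(a)),4),end=" | ")
    print()
E
python3 arc.py 1.105,1.025,.885,.745,.605,.465,.325,.2,.1,.03,0
```

```text
1.105 1.025
y 0.002 z 0.001 | y 0.0039 z 0.002 | y 0.0059 z 0.003 | y 0.0078 z 0.0041 | y 0.0097 z 0.0051 | y 0.0116 z 0.0062 | y 0.0136 z 0.0073 | y 0.0155 z 0.0084 | y 0.0174 z 0.0095 | y 0.0192 z 0.0107 | 
1.025 0.885
y 0.0033 z 0.002 | y 0.0065 z 0.0041 | y 0.0097 z 0.0062 | y 0.0129 z 0.0084 | y 0.0161 z 0.0106 | y 0.0192 z 0.0128 | y 0.0223 z 0.0151 | y 0.0254 z 0.0174 | y 0.0284 z 0.0198 | y 0.0314 z 0.0222 | 
0.885 0.745
y 0.003 z 0.0025 | y 0.0059 z 0.005 | y 0.0088 z 0.0075 | y 0.0116 z 0.0101 | y 0.0145 z 0.0127 | y 0.0172 z 0.0154 | y 0.02 z 0.0181 | y 0.0227 z 0.0208 | y 0.0254 z 0.0236 | y 0.028 z 0.0264 | 
0.745 0.605
y 0.0026 z 0.0028 | y 0.0051 z 0.0057 | y 0.0077 z 0.0087 | y 0.0101 z 0.0116 | y 0.0125 z 0.0146 | y 0.0149 z 0.0176 | y 0.0173 z 0.0207 | y 0.0196 z 0.0238 | y 0.0218 z 0.0269 | y 0.024 z 0.03 | 
0.605 0.465
y 0.0022 z 0.0032 | y 0.0043 z 0.0064 | y 0.0064 z 0.0096 | y 0.0084 z 0.0129 | y 0.0104 z 0.0162 | y 0.0123 z 0.0195 | y 0.0142 z 0.0229 | y 0.0161 z 0.0263 | y 0.0179 z 0.0297 | y 0.0196 z 0.0331 | 
0.465 0.325
y 0.0017 z 0.0035 | y 0.0034 z 0.006
[... 289 characters left out ...]
| y 0.0067 z 0.0231 | y 0.0075 z 0.0265 | y 0.0082 z 0.0298 | y 0.0089 z 0.0332 | 
0.2 0.1
y 0.0005 z 0.0027 | y 0.001 z 0.0054 | y 0.0015 z 0.0081 | y 0.002 z 0.0108 | y 0.0024 z 0.0135 | y 0.0028 z 0.0163 | y 0.0032 z 0.019 | y 0.0035 z 0.0217 | y 0.0038 z 0.0244 | y 0.0041 z 0.0272 | 
0.1 0.03
y 0.0002 z 0.0019 | y 0.0004 z 0.0038 | y 0.0005 z 0.0058 | y 0.0007 z 0.0077 | y 0.0008 z 0.0096 | y 0.0009 z 0.0115 | y 0.001 z 0.0134 | y 0.0011 z 0.0154 | y 0.0012 z 0.0173 | y 0.0013 z 0.0192 | 
0.03 0.0
y 0.0 z 0.0008 | y 0.0 z 0.0016 | y 0.0001 z 0.0025 | y 0.0001 z 0.0033 | y 0.0001 z 0.0041 | y 0.0001 z 0.0049 | y 0.0001 z 0.0058 | y 0.0001 z 0.0066 | y 0.0001 z 0.0074 | y 0.0001 z 0.0082 |
```

jog_arm([
  [1, 0, 0.0018, 0.001, 0, 0, 0],
  [1, 0, 0.0037, 0.002, 0, 0, 0],
  [1, 0, 0.0056, 0.0031, 0, 0, 0],
  [1, 0, 0.0075, 0.0042, 0, 0, 0],
  [1, 0, 0.0095, 0.0052, 0, 0, 0],
  [1, 0, 0.0114, 0.0063, 0, 0, 0],
  [1, 0, 0.0133, 0.0074, 0, 0, 0],
  [1, 0, 0.0152, 0.0085, 0, 0, 0],
  [1, 0, 0.0172, 0.0096, 0, 0, 0],
  [1, 0, 0.019, 0.0108, 0, 0, 0],
])

```text
time_s: 18.9
tcp_pos: [0.6346, 0.0848, 0.2373]
ee_rot: [[0.252, -0.968, 0.001], [-0.968, -0.252, 0.001], [-0.001, -0.001, -1.0]]
wrist_force: [-1.2, 2.7, 1.6]
gripper_width: 0.124
```

```bash
python3 p.py p11; python3 st.py
```

```text
0.7 th 0.9741 r-.275 mm -3.46 Ft -1.2 Frad 0.1
0.735 th 1.0081 r-.275 mm -0.86 Ft -1.2 Frad 0.0
0.77 th 1.0418 r-.275 mm 1.73 Ft -1.2 Frad -0.0
18.95 h 0.0578 z 0.0475 fh -1.0 fz -0.6 mom [ 0.73  0.32 -0.03]
```

View pics/p11.png

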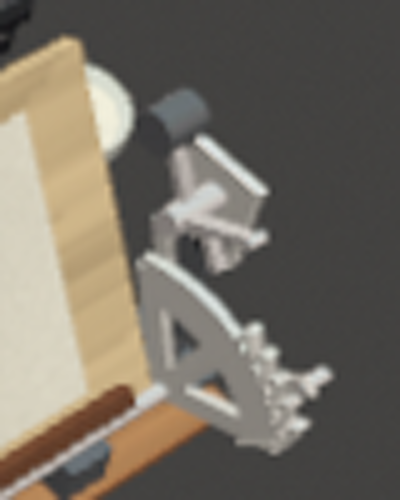

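Pawl stays tipped away (weight at about (170,120) in the crop). Continue down.

jog_arm([
  [1, -0.0001, 0.0033, 0.002, 0, 0, 0],
  [1, -0.0002, 0.0065, 0.0041, 0, 0, 0],
  [1, -0.0003, 0.0097, 0.0062, 0, 0, 0],
  [1, -0.0004, 0.0129, 0.0084, 0, 0, 0],
  [1, -0.0004, 0.0161, 0.0106, 0, 0, 0],
  [1, -0.0004, 0.0192, 0.0128, 0, 0, 0],
  [1, -0.0004, 0.0223, 0.0151, 0, 0, 0],
  [1, -0.0004, 0.0254, 0.0174, 0, 0, 0],
  [1, -0.0004, 0.0284, 0.0198, 0, 0, 0],
  [1, -0.0004, 0.0314, 0.0222, 0, 0, 0],
])

```text
time_s: 19.78
tcp_pos: [0.6035, 0.0769, 0.2144]
ee_rot: [[0.251, -0.968, -0.0], [-0.968, -0.251, 0.0], [-0.0, 0.0, -1.0]]
wrist_force: [-3.0, 4.3, 1.5]
gripper_width: 0.126
```

```bash
python3 st.py
```

```text
0.7 th 0.8316 r-.275 mm -1.64 Ft -0.4 Frad 2.3
0.735 th 0.8664 r-.275 mm -0.38 Ft -0.4 Frad 2.3
0.77 th 0.901 r-.275 mm 0.88 Ft -0.5 Frad 2.3
19.7833 h 0.0262 z 0.0248 fh -1.8 fz 1.5 mom [ 1.13  0.66 -0.05]
```

jog_arm([
  [1, -0.0001, 0.003, 0.0024, 0, 0, 0],
  [1, -0.0002, 0.0059, 0.0049, 0, 0, 0],
  [1, -0.0003, 0.0088, 0.0074, 0, 0, 0],
  [1, -0.0004, 0.0117, 0.0099, 0, 0, 0],
  [1, -0.0005, 0.0146, 0.0125, 0, 0, 0],
  [1, -0.0006, 0.0174, 0.0152, 0, 0, 0],
  [1, -0.0007, 0.0202, 0.0179, 0, 0, 0],
  [1, -0.0008, 0.0229, 0.0206, 0, 0, 0],
  [1, -0.0008, 0.0256, 0.0234, 0, 0, 0],
  [1, -0.0008, 0.0282, 0.0262, 0, 0, 0],
])

```text
time_s: 20.62
tcp_pos: [0.5765, 0.0701, 0.1881]
ee_rot: [[0.251, -0.968, 0.0], [-0.968, -0.251, -0.0], [0.0, -0.0, -1.0]]
wrist_force: [-0.9, 0.6, -1.6]
gripper_width: 0.124
```

```bash
python3 st.py
```

```text
0.7 th 0.6919 r-.275 mm 0.35 Ft -1.7 Frad -0.4
0.735 th 0.7268 r-.275 mm 0.28 Ft -1.7 Frad -0.5
0.77 th 0.7618 r-.275 mm 0.2 Ft -1.7 Frad -0.6
20.6167 h -0.0017 z -0.0015 fh -0.8 fz -1.6 mom [ 0.26 -0.14 -0.02]
```

Back at the start angle with no ratchet resistance; keep going.

jog_arm([
  [1, 0, 0.0026, 0.0028, 0, 0, 0],
  [1, 0, 0.0051, 0.0057, 0, 0, 0],
  [1, 0, 0.0077, 0.0087, 0, 0, 0],
  [1, 0, 0.0101, 0.0116, 0, 0, 0],
  [1, 0, 0.0125, 0.0146, 0, 0, 0],
  [1, 0, 0.0149, 0.0176, 0, 0, 0],
  [1, 0, 0.0173, 0.0207, 0, 0, 0],
  [1, 0, 0.0196, 0.0238, 0, 0, 0],
  [1, 0, 0.0218, 0.0269, 0, 0, 0],
  [1, 0, 0.024, 0.03, 0, 0, 0],
])

```text
time_s: 21.45
tcp_pos: [0.5532, 0.0644, 0.1582]
ee_rot: [[0.251, -0.968, 0.0], [-0.968, -0.251, -0.0], [0.0, -0.0, -1.0]]
wrist_force: [1.7, -0.7, -2.8]
gripper_width: 0.127
```

```bash
python3 st.py
```

```text
0.7 th 0.5533 r-.275 mm 2.42 Ft -1.6 Frad -2.8
0.735 th 0.5877 r-.275 mm 1.01 Ft -1.5 Frad -2.8
0.77 th 0.6223 r-.275 mm -0.4 Ft -1.4 Frad -2.9
21.45 h -0.0257 z -0.0314 fh 1.5 fz -2.8 mom [-0.19 -0.67  0.02]
```

jog_arm([
  [1, 0, 0.0021, 0.0033, 0, 0, 0],
  [1, 0, 0.0042, 0.0066, 0, 0, 0],
  [1, 0, 0.0062, 0.0098, 0, 0, 0],
  [1, 0, 0.0081, 0.0131, 0, 0, 0],
  [1, 0, 0.0101, 0.0164, 0, 0, 0],
  [1, 0, 0.012, 0.0198, 0, 0, 0],
  [1, 0, 0.0139, 0.0232, 0, 0, 0],
  [1, 0, 0.0157, 0.0266, 0, 0, 0],
  [1, 0, 0.0175, 0.03, 0, 0, 0],
  [1, 0, 0.0192, 0.0334, 0, 0, 0],
])

```text
time_s: 22.28
tcp_pos: [0.5336, 0.0594, 0.1246]
ee_rot: [[0.251, -0.968, -0.002], [-0.968, -0.251, -0.0], [-0.0, 0.002, -1.0]]
wrist_force: [-4.2, -0.9, 0.0]
gripper_width: 0.119
```

```bash
python3 st.py; python3 z.py k1
```

```text
0.7 th 0.4126 r-.275 mm 4.67 Ft -1.7 Frad 3.9
0.735 th 0.4458 r-.275 mm 1.93 Ft -1.8 Frad 3.9
0.77 th 0.4792 r-.275 mm -0.82 Ft -1.9 Frad 3.8
22.2833 h -0.0459 z -0.065 fh -4.3 fz 0.0 mom [-0.16  0.86  0.03]
22.3333 0.11971529106083258 [0.5332 0.0593 0.1239] [-3.  -1.3 -2.1]
```

View pics/k1.png

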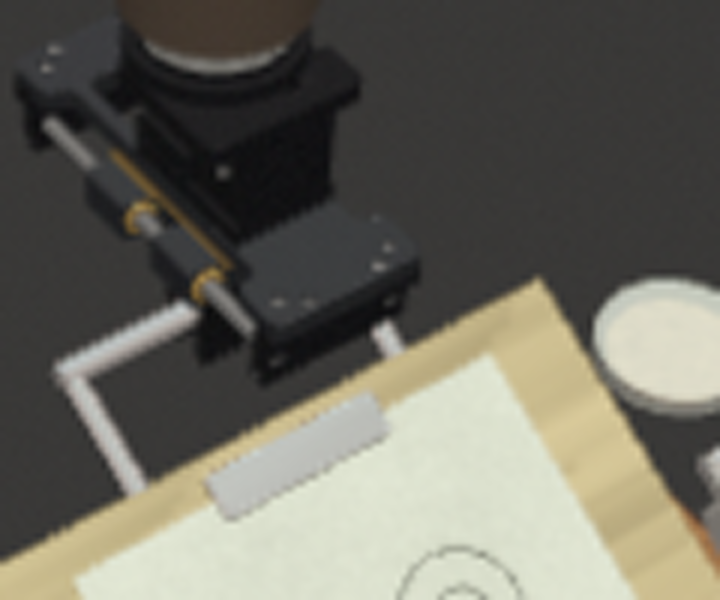

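```bash
python3 - <<'E'
import station
from station import *
print([n for n in dir(station) if not n.startswith('_')])
print(getattr(station,'hold_point_z',None))
import cv2
from h import *
S=capture("scene");s=sense();R=s["ee_rot"]
x0,y0,x1,y1=270,90,400,200
a=cv2.resize(S["frame"][y0:y1,x0:x1,::-1],None,fx=6,fy=5.4 and 6,interpolation=cv2.INTER_CUBIC)[:600]
def dot(P,col,l=0):
    u=(proj(S,P)-[x0,y0]+.5)*6;cv2.circle(a,(int(u[0]),int(u[1])),3,col,-1)
for z,col in((0,(0,0,255)),(-.07,(0,255,0)),(-.019,(255,255,0))):
    for x,y in((-.0095,-.021),(.0095,-.021),(.0095,.021),(-.0095,.021),(0,0)): dot(s["tcp_pos"]+R@np.array([x,y,z]),col)
    if z==-.07:
      for x,y in((-.0375,-.095),(.0375,-.095),(.0375,.095),(-.0375,.095)): dot(s["tcp_pos"]+R@np.array([x,y,z]),col)
p=[.7681,.1156,.2462]
for th in(.45,.465,.48):
  for y in(-.074,.074): dot(bd(p,th,.275,y),(255,0,255))
  for y in(-.15,.15): dot(bd(p,th,.215,y,.006),(255,0,255))
cv2.imwrite("pics/k2.png",a)
E
```

```text
['PlanningError', 'capture', 'finish_job', 'hold_point_z', 'sense']
-0.0187
```

View pics/k2.png

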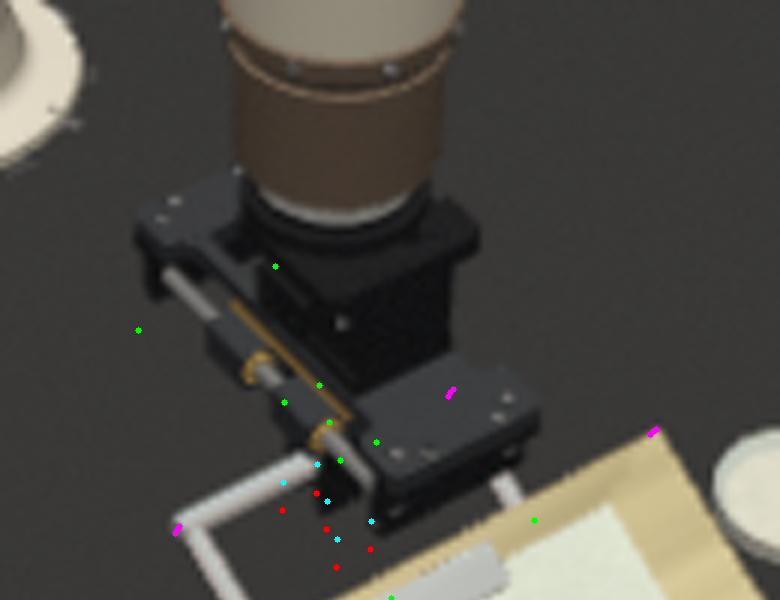

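jog_arm([
  [1, 0, 0.0018, 0.0034, 0, 0, 0],
  [1, 0, 0.0036, 0.0068, 0, 0, 0],
  [1, 0, 0.0053, 0.0103, 0, 0, 0],
  [1, 0, 0.0069, 0.0138, 0, 0, 0],
  [1, 0, 0.0084, 0.0173, 0, 0, 0],
  [1, 0, 0.0099, 0.0209, 0, 0, 0],
  [1, 0, 0.0113, 0.0244, 0, 0, 0],
  [1, 0, 0.0126, 0.028, 0, 0, 0],
  [1, 0, 0.0139, 0.0317, 0, 0, 0],
  [1, 0, 0.0152, 0.0353, 0, 0, 0],
])

```text
time_s: 23.22
tcp_pos: [0.5188, 0.0557, 0.0892]
ee_rot: [[0.251, -0.968, -0.002], [-0.968, -0.251, -0.0], [-0.0, 0.002, -1.0]]
wrist_force: [-6.0, -1.2, -0.3]
gripper_width: 0.119
```

```bash
python3 st.py
```

```text
0.7 th 0.2754 r-.275 mm 7.08 Ft -2.0 Frad 5.8
0.735 th 0.3067 r-.275 mm 3.1 Ft -2.1 Frad 5.7
0.77 th 0.3384 r-.275 mm -0.91 Ft -2.3 Frad 5.7
23.2167 h -0.0611 z -0.1004 fh -6.1 fz -0.3 mom [-0.02  1.37  0.02]
```

```bash
python3 arc.py .343,.21,.1,.03
```

```text
0.343 0.21
y 0.0012 z 0.0035 | y 0.0024 z 0.0069 | y 0.0035 z 0.0104 | y 0.0046 z 0.0139 | y 0.0056 z 0.0174 | y 0.0065 z 0.0209 | y 0.0075 z 0.0245 | y 0.0084 z 0.028 | y 0.0092 z 0.0316 | y 0.01 z 0.0352 | 
0.21 0.1
y 0.0006 z 0.003 | y 0.0012 z 0.0059 | y 0.0017 z 0.0089 | y 0.0023 z 0.0119 | y 0.0027 z 0.0149 | y 0.0032 z 0.0179 | y 0.0036 z 0.0209 | y 0.004 z 0.0239 | y 0.0043 z 0.0269 | y 0.0047 z 0.0299 | 
0.1 0.03
y 0.0002 z 0.0019 | y 0.0004 z 0.0038 | y 0.0005 z 0.0058 | y 0.0007 z 0.0077 | y 0.0008 z 0.0096 | y 0.0009 z 0.0115 | y 0.001 z 0.0134 | y 0.0011 z 0.0154 | y 0.0012 z 0.0173 | y 0.0013 z 0.0192 |
```

jog_arm([
  [1, 0, 0.0014, 0.0034, 0, 0, 0],
  [1, 0, 0.0028, 0.0068, 0, 0, 0],
  [1, 0, 0.0041, 0.0102, 0, 0, 0],
  [1, 0, 0.0053, 0.0136, 0, 0, 0],
  [1, 0, 0.0064, 0.0171, 0, 0, 0],
  [1, 0, 0.0074, 0.0206, 0, 0, 0],
  [1, 0, 0.0084, 0.0242, 0, 0, 0],
  [1, 0, 0.0093, 0.0277, 0, 0, 0],
  [1, 0, 0.0101, 0.0313, 0, 0, 0],
  [1, 0, 0.0109, 0.0349, 0, 0, 0],
])

```text
time_s: 24.05
tcp_pos: [0.5096, 0.0533, 0.0547]
ee_rot: [[0.251, -0.968, 0.0], [-0.968, -0.251, 0.0], [-0.0, -0.0, -1.0]]
wrist_force: [-4.0, 0.9, -1.5]
gripper_width: 0.12
```

```bash
python3 st.py; python3 look.py m
```

```text
0.7 th 0.1491 r-.275 mm 9.19 Ft -2.0 Frad 3.4
0.735 th 0.1782 r-.275 mm 4.12 Ft -2.1 Frad 3.3
0.77 th 0.2077 r-.275 mm -0.99 Ft -2.2 Frad 3.3
24.05 h -0.0707 z -0.1349 fh -3.7 fz -1.5 mom [0.39 0.95 0.  ]
24.15 [0.5095 0.0533 0.0543] [-3.5  1.7 -2.2] 0.12044037632394956
scene crop [140. 257.] top crop [491. 459.]
scene crop [116. 230.] top crop [506. 517.]
scene crop [166. 285.] top crop [477. 402.]
```

View pics/ms.png

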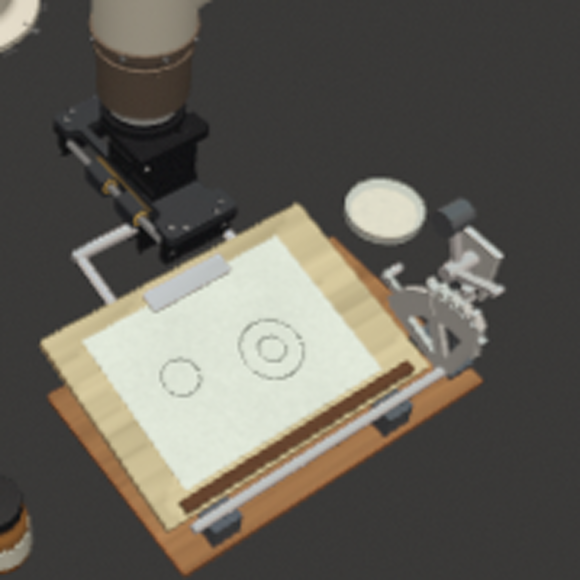

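jog_arm([
  [1, 0, 0.0007, 0.003, 0, 0, 0],
  [1, 0, 0.0014, 0.0059, 0, 0, 0],
  [1, 0, 0.002, 0.0089, 0, 0, 0],
  [1, 0, 0.0026, 0.0119, 0, 0, 0],
  [1, 0, 0.0031, 0.0149, 0, 0, 0],
  [1, 0, 0.0037, 0.0179, 0, 0, 0],
  [1, 0, 0.0042, 0.0209, 0, 0, 0],
  [1, 0, 0.0046, 0.0239, 0, 0, 0],
  [1, 0, 0.005, 0.0269, 0, 0, 0],
  [1, 0, 0.0054, 0.0299, 0, 0, 0],
])

```text
time_s: 24.98
tcp_pos: [0.5049, 0.0521, 0.0249]
ee_rot: [[0.252, -0.968, 0.002], [-0.968, -0.252, 0.0], [-0.0, -0.002, -1.0]]
wrist_force: [-0.6, 1.2, -3.0]
gripper_width: 0.122
```

```bash
python3 st.py
```

```text
0.7 th 0.0437 r-.275 mm 11.08 Ft -3.0 Frad 0.2
0.735 th 0.0706 r-.275 mm 5.17 Ft -3.0 Frad 0.1
0.77 th 0.0978 r-.275 mm -0.79 Ft -3.0 Frad 0.0
24.9833 h -0.0755 z -0.1647 fh -0.3 fz -3.0 mom [ 0.61  0.01 -0.08]
```

jog_arm([
  [1, 0, 0.0002, 0.0016, 0, 0, 0],
  [1, 0, 0.0003, 0.0032, 0, 0, 0],
  [1, 0, 0.0005, 0.0048, 0, 0, 0],
  [1, 0, 0.0006, 0.0064, 0, 0, 0],
  [1, 0, 0.0007, 0.008, 0, 0, 0],
  [1, 0, 0.0008, 0.0096, 0, 0, 0],
  [1, 0, 0.0009, 0.0112, 0, 0, 0],
  [1, 0, 0.001, 0.0128, 0, 0, 0],
  [1, 0, 0.0011, 0.0144, 0, 0, 0],
  [1, 0, 0.0012, 0.016, 0, 0, 0],
])

```text
time_s: 25.82
tcp_pos: [0.5037, 0.0518, 0.0091]
ee_rot: [[0.252, -0.968, 0.001], [-0.968, -0.252, 0.0], [-0.0, -0.001, -1.0]]
wrist_force: [0.8, 5.0, -2.5]
gripper_width: 0.121
```

```bash
python3 st.py; python3 look.py n
```

```text
0.7 th -0.0116 r-.275 mm 12.06 Ft -2.5 Frad -2.0
0.735 th 0.0139 r-.275 mm 5.74 Ft -2.5 Frad -2.1
0.77 th 0.0399 r-.275 mm -0.65 Ft -2.4 Frad -2.1
25.8167 h -0.0767 z -0.1805 fh 2.0 fz -2.5 mom [ 1.31 -0.67 -0.01]
25.9167 [0.5037 0.0518 0.009 ] [ 3.1  4.6 -3.4] 0.12440195602325184
scene crop [137. 282.] top crop [495. 466.]
scene crop [113. 255.] top crop [509. 522.]
scene crop [161. 309.] top crop [482. 411.]
```

View pics/ns.png

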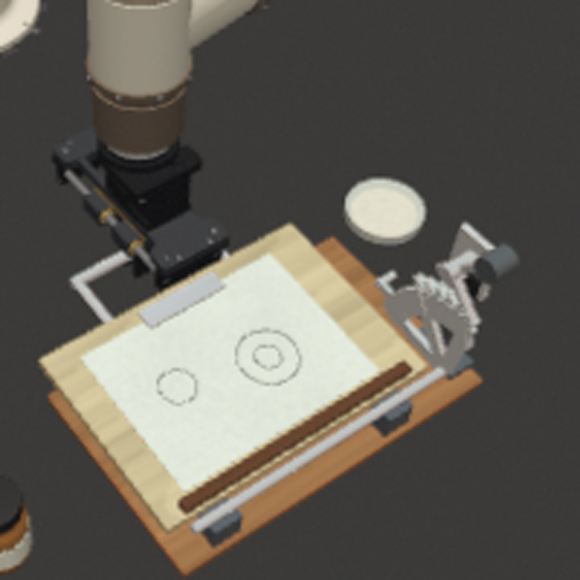

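jog_arm([
  [1, -0.0001, 0, 0.0006, 0, 0, 0],
  [1, -0.0002, 0, 0.0012, 0, 0, 0],
  [1, -0.0003, 0, 0.0018, 0, 0, 0],
  [1, -0.0004, 0, 0.0024, 0, 0, 0],
  [1, -0.0005, 0, 0.003, 0, 0, 0],
  [1, -0.0006, 0, 0.0036, 0, 0, 0],
  [1, -0.0006, 0, 0.0042, 0, 0, 0],
  [1, -0.0006, 0, 0.0048, 0, 0, 0],
  [1, -0.0006, 0, 0.0054, 0, 0, 0],
  [1, -0.0006, 0, 0.006, 0, 0, 0],
])

```text
time_s: 26.75
tcp_pos: [0.5035, 0.0518, 0.0032]
ee_rot: [[0.251, -0.968, 0.001], [-0.968, -0.251, -0.0], [0.0, -0.001, -1.0]]
wrist_force: [6.1, -0.7, -2.9]
gripper_width: 0.116
```

jog_arm([
  [1, 0, -0.0002, 0.0003, 0, 0, 0],
  [1, 0, -0.0004, 0.0006, 0, 0, 0],
  [1, 0, -0.0006, 0.0009, 0, 0, 0],
  [1, 0, -0.0008, 0.0012, 0, 0, 0],
  [1, 0, -0.0008, 0.0015, 0, 0, 0],
  [1, 0, -0.0008, 0.0018, 0, 0, 0],
  [1, 0, -0.0008, 0.0021, 0, 0, 0],
  [1, 0, -0.0008, 0.0024, 0, 0, 0],
  [1, 0, -0.0008, 0.0027, 0, 0, 0],
  [1, 0, -0.0008, 0.003, 0, 0, 0],
])

```text
time_s: 27.58
tcp_pos: [0.5033, 0.0518, -0.0001]
ee_rot: [[0.251, -0.968, -0.001], [-0.968, -0.251, -0.001], [0.0, 0.001, -1.0]]
wrist_force: [4.2, -2.8, -3.6]
gripper_width: 0.12
```

```bash
python3 st.py|tail -1; python3 look.py o;python3 - <<'E'
from station import *
from h import *
S=capture("scene");T=capture("top");p=[.7681,.1156,.2462]
for th in (0,.02,.04):
  print(th,[((proj(S,P)-[270,100])*2.9).round(0).tolist() for P in (bd(p,th,.275,-.074),bd(p,th,.215,-.15,.006),bd(p,th,.215,.15,.006))])
E
```

```text
27.5833 h -0.0772 z -0.1897 fh 3.4 fz -3.6 mom [-0.54 -1.5  -0.02]
27.6833 [ 5.033e-01  5.180e-02 -1.000e-04] [ 4.8 -2.7 -4.1] 0.12659111706699996
scene crop [136. 287.] top crop [496. 467.]
scene crop [113. 261.] top crop [509. 522.]
scene crop [161. 314.] top crop [482. 412.]
0 [[72.0, 291.0], [38.0, 364.0], [287.0, 229.0]]
0.02 [[71.0, 287.0], [37.0, 361.0], [287.0, 226.0]]
0.04 [[71.0, 284.0], [37.0, 359.0], [288.0, 223.0]]
```

View pics/os.png

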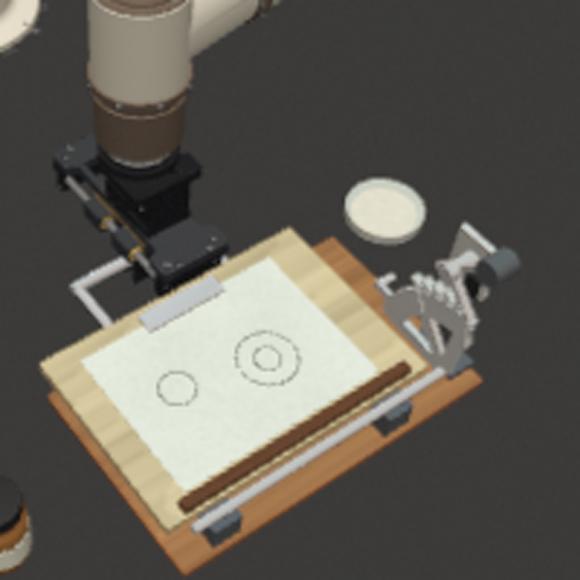

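jog_arm([
  [1, 0, -0.0003, 0.0002, 0, 0, 0],
  [1, 0, -0.0005, 0.0005, 0, 0, 0],
  [1, 0, -0.0005, 0.0008, 0, 0, 0],
  [1, 0, -0.0005, 0.0011, 0, 0, 0],
  [1, 0, -0.0005, 0.0014, 0, 0, 0],
  [1, 0, -0.0005, 0.0017, 0, 0, 0],
  [1, 0, -0.0005, 0.002, 0, 0, 0],
  [1, 0, -0.0005, 0.0022, 0, 0, 0],
  [1, 0, -0.0005, 0.0024, 0, 0, 0],
  [1, 0, -0.0005, 0.0025, 0, 0, 0],
])

```text
time_s: 28.62
tcp_pos: [0.5032, 0.0519, -0.0028]
ee_rot: [[0.251, -0.968, -0.002], [-0.968, -0.251, -0.001], [0.0, 0.002, -1.0]]
wrist_force: [1.5, -4.3, -3.2]
gripper_width: 0.12
```

jog_arm([
  [1, 0.0001, 0, 0.0002, 0, 0, 0],
  [1, 0.0002, 0, 0.0005, 0, 0, 0],
  [1, 0.0003, 0, 0.0008, 0, 0, 0],
  [1, 0.0004, 0, 0.0011, 0, 0, 0],
  [1, 0.0005, 0, 0.0014, 0, 0, 0],
  [1, 0.0005, 0, 0.0017, 0, 0, 0],
  [1, 0.0005, 0, 0.002, 0, 0, 0],
  [1, 0.0005, 0, 0.0022, 0, 0, 0],
  [1, 0.0005, 0, 0.0024, 0, 0, 0],
  [1, 0.0005, 0, 0.0025, 0, 0, 0],
])

```text
time_s: 29.45
tcp_pos: [0.5033, 0.0518, -0.0053]
ee_rot: [[0.251, -0.968, -0.002], [-0.968, -0.251, -0.0], [-0.0, 0.002, -1.0]]
wrist_force: [-4.0, -0.4, -3.4]
gripper_width: 0.119
```

```bash
python3 look.py q
```

```text
29.55 [ 0.5033  0.0518 -0.0053] [-3.5 -0.2 -3.2] 0.11914706343692225
scene crop [136. 290.] top crop [496. 467.]
scene crop [113. 264.] top crop [510. 522.]
scene crop [161. 317.] top crop [482. 412.]
```

View pics/qs.png

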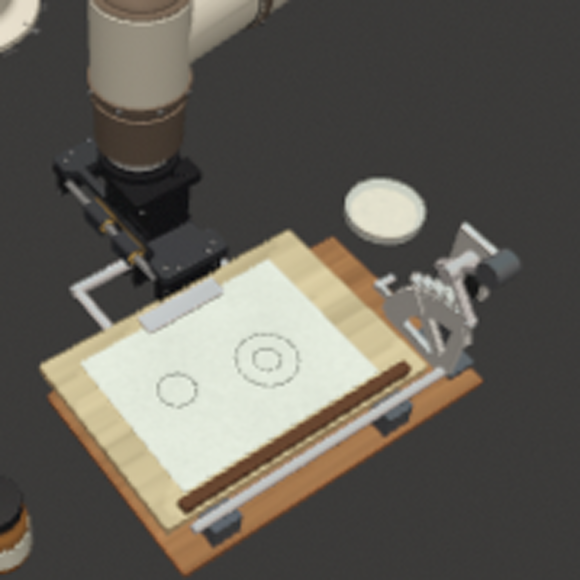

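jog_arm([
  [1, 0, 0.0001, 0.0002, 0, 0, 0],
  [1, 0, 0.0002, 0.0005, 0, 0, 0],
  [1, 0, 0.0003, 0.0008, 0, 0, 0],
  [1, 0, 0.0003, 0.0011, 0, 0, 0],
  [1, 0, 0.0003, 0.0014, 0, 0, 0],
  [1, 0, 0.0003, 0.0017, 0, 0, 0],
  [1, 0, 0.0003, 0.002, 0, 0, 0],
  [1, 0, 0.0003, 0.0022, 0, 0, 0],
  [1, 0, 0.0003, 0.0024, 0, 0, 0],
  [1, 0, 0.0003, 0.0025, 0, 0, 0],
])

```text
time_s: 30.38
tcp_pos: [0.5034, 0.0517, -0.0058]
ee_rot: [[0.252, -0.968, -0.001], [-0.968, -0.252, -0.001], [0.0, 0.001, -1.0]]
wrist_force: [-10.0, 2.3, 11.6]
gripper_width: 0.118
```

jog_arm([
  [1, 0, 0.0002, -0.0005, 0, 0, 0],
  [1, 0, 0.0003, -0.001, 0, 0, 0],
  [1, 0, 0.0003, -0.0015, 0, 0, 0],
  [1, 0, 0.0003, -0.0017, 0, 0, 0],
  [1, 0, 0.0003, -0.0017, 0, 0, 0],
  [1, 0, 0.0003, -0.0017, 0, 0, 0],
  [1, 0, 0.0003, -0.0017, 0, 0, 0],
  [1, 0, 0.0003, -0.0017, 0, 0, 0],
  [1, 0, 0.0003, -0.0017, 0, 0, 0],
  [1, 0, 0.0003, -0.0017, 0, 0, 0],
])

```text
time_s: 31.22
tcp_pos: [0.5033, 0.0517, -0.0056]
ee_rot: [[0.251, -0.968, -0.001], [-0.968, -0.251, -0.0], [-0.0, 0.001, -1.0]]
wrist_force: [-5.1, 0.4, 0.6]
gripper_width: 0.119
```

```bash
python3 - <<'E'
from station import *
import cv2
S=capture("scene")
a=cv2.resize(S["frame"][150:270,275:405,::-1],None,fx=5,fy=5,interpolation=cv2.INTER_CUBIC);cv2.imwrite("pics/r.png",a)
E
```

```text
(no output)
```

View pics/r.png

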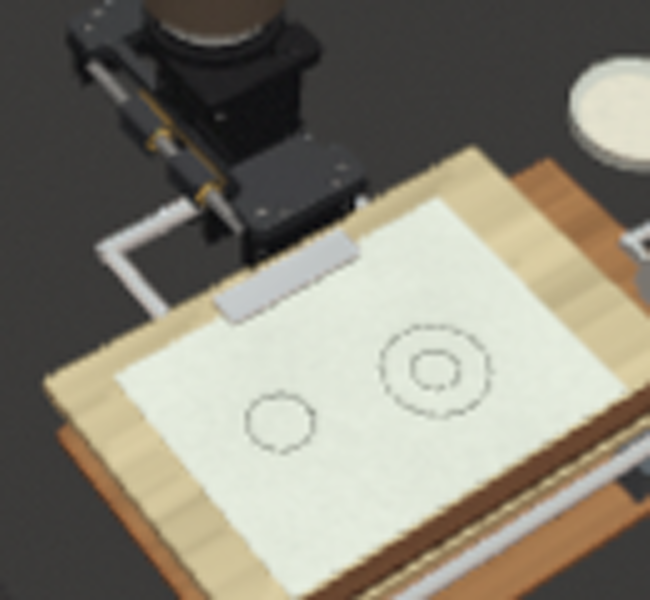

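jog_arm([
  [1, 0, 0.0003, 0, 0, 0, 0],
  [1, 0, 0.0006, 0.0002, 0, 0, 0],
  [1, 0, 0.0008, 0.0002, 0, 0, 0],
  [0.8, 0, 0.0008, 0.0002, 0, 0, 0],
  [0.7, 0, 0.0008, 0.0002, 0, 0, 0],
  [0.6, 0, 0.0008, 0.0002, 0, 0, 0],
  [0.5, 0, 0.0008, 0.0002, 0, 0, 0],
  [0.4, 0, 0.0008, 0.0002, 0, 0, 0],
  [0.3, 0, 0.0008, 0.0002, 0, 0, 0],
  [0.2, 0, 0.0008, 0.0002, 0, 0, 0],
])

```text
time_s: 32.1
tcp_pos: [0.5038, 0.0518, -0.0057]
ee_rot: [[0.251, -0.968, 0.002], [-0.968, -0.251, 0.0], [-0.0, -0.002, -1.0]]
wrist_force: [-0.4, -0.3, 0.0]
gripper_width: 0.351
```

jog_arm([
  [0.2, 0, 0, 0, 0, 0, 0],
  [0.2, 0, 0, 0, 0, 0, 0],
  [0.2, 0, 0, 0, 0, 0, 0],
  [0.2, 0, 0, 0, 0, 0, 0],
  [0.2, 0, 0, 0, 0, 0, 0],
  [0.2, 0, 0, 0, 0, 0, 0],
  [0.2, 0, 0, 0, 0, 0, 0],
  [0.2, 0, 0, 0, 0, 0, 0],
  [0.2, 0, 0, 0, 0, 0, 0],
  [0.2, 0, 0, 0, 0, 0, 0],
])

```text
time_s: 32.93
tcp_pos: [0.503, 0.0516, -0.0059]
ee_rot: [[0.251, -0.968, 0.0], [-0.968, -0.251, 0.0], [0.0, -0.0, -1.0]]
wrist_force: [-0.3, 0.4, -0.5]
gripper_width: 0.399
```

```bash
python3 - <<'E'
from station import *
import cv2
S=capture("scene")
a=cv2.resize(S["frame"][150:270,275:405,::-1],None,fx=5,fy=5,interpolation=cv2.INTER_CUBIC);cv2.imwrite("pics/r2.png",a)
E
```

```text
(no output)
```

View pics/r2.png

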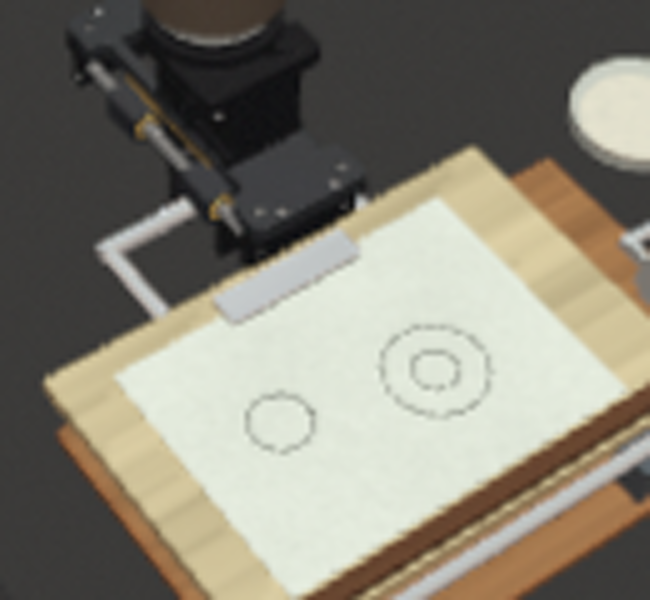

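jog_arm([
  [0.2, 0, 0, -0.008, 0, 0, 0],
  [0.2, 0, 0, -0.018, 0, 0, 0],
  [0.2, 0, 0, -0.03, 0, 0, 0],
  [0.2, 0, 0, -0.045, 0, 0, 0],
  [0.2, 0, 0, -0.065, 0, 0, 0],
  [0.2, 0, 0, -0.085, 0, 0, 0],
  [0.2, 0, 0, -0.11, 0, 0, 0],
  [0.2, 0, 0, -0.135, 0, 0, 0],
  [0.2, 0, 0, -0.155, 0, 0, 0],
  [0.2, 0, 0, -0.16, 0, 0, 0],
])

```text
time_s: 33.82
tcp_pos: [0.5053, 0.0521, 0.1591]
ee_rot: [[0.252, -0.968, 0.009], [-0.968, -0.252, 0.003], [-0.0, -0.009, -1.0]]
wrist_force: [0.1, -0.1, 0.9]
gripper_width: 0.4
```

```bash
python3 look.py s
```

```text
33.9167 [0.5036 0.0519 0.156 ] [ 0.5  0.7 -0.1] 0.3987218676069887
scene crop [138. 183.] top crop [488. 469.]
scene crop [112. 156.] top crop [504. 532.]
scene crop [165. 211.] top crop [472. 406.]
```

View pics/ss.png

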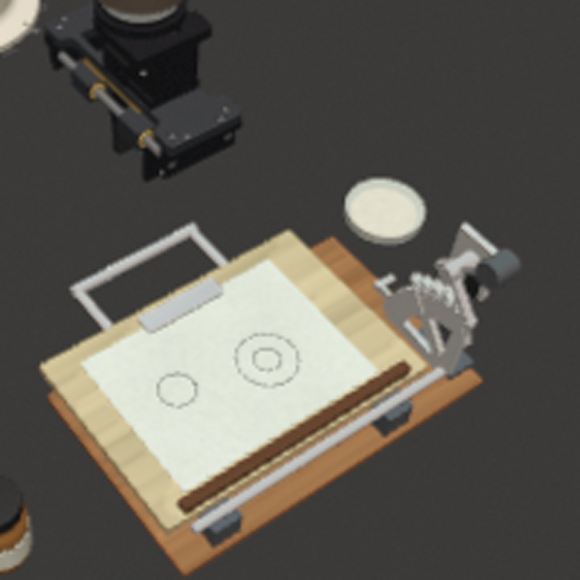

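View pics/st.png

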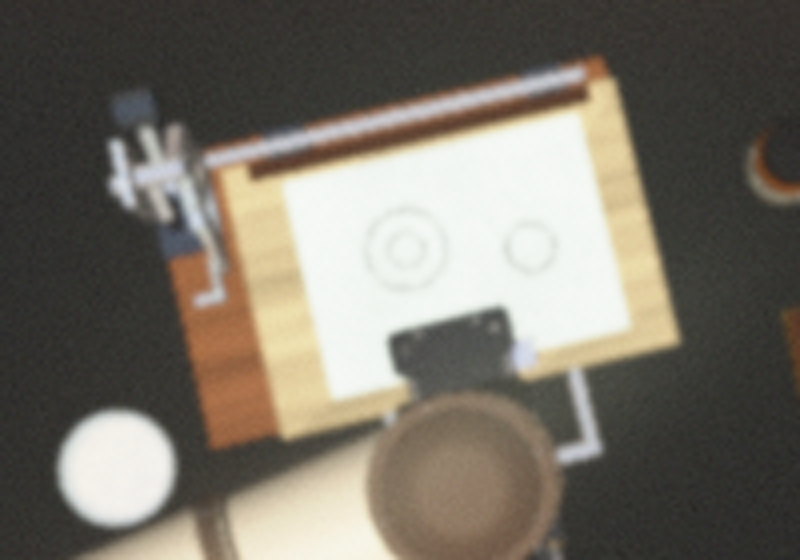

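```bash
python3 -c "
from station import *
print(sense()['wrist_force']);print(finish_job())"
```

```text
[ 0.51788513  0.71366994 -0.14438457]
the job is handed in; nothing more can be done
None
```

The drawing board is folded flat and released, and I handed the job in at about 34 s of the 67 s allowed.

**Raising:** I gripped the bar handle and lifted the board along its arc, ending in 3–4 mm steps. I stopped when the pictures showed the pawl tipped over and staying over, at about 1.1 rad. I did not push on to feel the rubber end stop. The pull along the lifting direction at the pauses stayed at about 2 to 4 N, which is just the board's weight.

**Lowering:** I then brought the board down slowly until it rested. It met no ratchet resistance on the way. On touching flat I briefly pressed down with about 12 N, then eased that to zero before opening the fingers.

**Last checks:**
- The board did not move when I let go. In the final picture its handle end and corners lie within about 1 pixel of where a flat board should be.
- The arm touches nothing, and the force at the wrist is near zero.
- The dish stands as before, and so does the part of the jar in view. The slide box was only partly in the last picture. I saw no contact with any of the three.

**What disagreed:** the reported tool height was about 25–30 mm lower than the pictures showed; it read −6 mm with no bench contact. I set the grasp height from the pictures and used the forces to stay on the arc. My first closing of the fingers was also about 3 mm off centre and pushed on the bar with about 8 N, which I corrected before lifting.

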